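# Lock up a printing block and trace its seam

## Robot

A 7-joint arm with a two-finger parallel gripper is mounted at the origin on the work surface. World frame = base frame: x ahead of the robot, y to its left, z up, the work surface at z = 0. Lengths are in m, angles in rad, forces in N, time in s.
With the tool pointing down it reaches from about 0.4 to 0.85 m from the base axis. Payload 10.4 kg.
Tool frame: the origin (TCP) lies at the very end of the fingers, on their centre line; the grasp point (between the pads) lies 19 mm behind it; z points along the fingers, y is the direction in which the jaws open and shut (so a half turn about z gives the same grasp; the last joint's range is limited). The gripper opens to 87 mm and grips with 3 to 60 N. Pads are 19 mm wide; open, the fingers measure 117 mm over their backs; the gripper's body (75 mm by 190 mm) begins 51 mm behind the grasp point.
Start: joints at [-1.175, 0.332, -0.065, 1.46, 0.022, 1.35, -0.088], TCP at [0.254, 0.571, 0.223] pointing down, gripper open.
Joint ranges: [-2.6, 2.6], [-0.5, 2.12], [-1.47, 1.34], [0.16, 2.42], [-1.27, 4.41], [0.06, 2.06], [-2.6, 2.6]. Speed limits (rad/s): [2.22, 2.22, 2.79, 2.79, 3.14, 3.14, 3.14].

## Interface

Orientations are given as a unit quaternion [x, y, z, w].
In Python, from bench import read_state, camera, close_job, recognise, masks_of gives the robot as it stands.
- The arm moves only by the tool play_rows, never from a script. Its argument "moves" is a list of rows, each a list of 3 entries, a list of its own where there are three numbers: the shift along the tool's x, y, z in cm, then the turn, a rotation vector about the tool's x, y, z in rad, then the finger opening in cm, from 0 to 8.7. In form: [[[dx, dy, dz], [ax, ay, az], jaw], ...]. A call has 1 to 8 rows; each row is the pose to reach, as a shift and turn from the pose commanded when the call began, along the tool's axes at that moment; what a row does not reach only later rows make up. A row lasts 1/8 s, in which the tool goes at most 62.5 mm and 10.7 degrees, less where a joint would pass 70% of its speed; a pose out of reach is approached as far as the arm can. A call with a gripper value outside its range is refused whole. The fingers move at their own pace and stop on an object; "grip_force" is the grip in N (left out, the last holds). Time passes only in rows, so rows that repeat a pose let the fingers close. It gives the time, the measured TCP pose, the force and the opening at its end, in the units of the state.
- read_state(): the state, without advancing time (a new reading comes with each control period).
- camera(name): name is "scene" or "top" or "wrist"; returns a dict with "frame" (420x560x3 uint8, red, green, blue), "intrinsics" (3x3 intrinsics, pixels), "camera_from_world" (4x4, takes a point from world to camera coordinates). Camera axes: x right, y down, z forward; pixel columns grow to the right and rows downward; lengths in m; the calibration is good to about 2 mm. A picture is of the moment at which its call begins. There is no depth.
- close_job(): hands the job in, once; it reports no verdict.
Trained networks look in a picture, given as the dict that the camera call returned (one of the last four; its "shot" number tells which), for a name from the list of things; names that differ only in an ending like _2 or _b are one class to them, and where a whole thing is asked for, a point or a joint stands for the part that bears it (a point fixed in the world has none). Each returns a list of dicts, best first, with "conf" (0 to 1); they miss things now and then, are a little off and sometimes report something else, mostly with a low value. They report only what shows in the picture. A call takes as long as a camera call. They do not tell look-alikes from the thing itself.
- recognise(picture, query): "at" ([column, row] in pixels, amid what is visible of it).
- masks_of(picture, query): "region" (420x560 bool, what is visible of it) and "at" ([column, row] in pixels, amid what is visible of it).
The state is a dict: "time": time; "joint_positions": joint angles; "joint_vel": joint speeds; "joint_torque": joint torques, N m; "ee_pos": TCP position; "eef_rot": TCP orientation; "ft_force": force on the tool from outside, world axes, zero at the start; "torque": the same for the moment, N m; "width": finger opening in m.
Only numpy, scipy, OpenCV 4.12 (cv2) and the standard library are available. Lean on these libraries where they do the work, as an engineer would, in place of code of your own. Each camera call takes 0.05 s, during which the arm holds its last target.

## Task

Turn the black eccentric clamp knob counter-clockwise until its brass lobe presses the printing block tight against the aluminium fence. Then take the orange T-handled stylus from its wooden rack and, with its tip down in the V-shaped seam between block and fence, draw it slowly (2 to 3 cm a second) along the whole seam from the red-marked end to the other end, to check that the joint is closed. Hang the stylus back in its rack, leave the block clamped, and do not disturb the tin, the jar or the wooden hand block.

Things in the scene. Friction and masses are not known exactly. Their poses are not given: they have to be found in the camera images.
- bed: Fixed grey lock-up bed, a plate 205 x 190 x 12 mm on the table; carries fence and clamp. Origin at table level; x points from the clamp across the block to the fence, y along the fence, z up. The clamp axis stands at x = -56.5, y = 0 mm; the seam lies along x = 35 mm.
- fence: Fixed aluminium bar on the bed, 160 mm (y) x 25 mm (x), top 36 mm above the table. Origin on the seam line at mid length, at top-surface height; x points away from the block, y along the seam to the red-marked end (red patch at y = 66 to 78 mm). Fence and block edges have 6 mm 45-degree chamfers: closed, a V groove 12 mm wide, 6 mm deep; the stylus tip rests 4.8 mm below the top surfaces.
- block: Loose printing block, light wood with a copper and dark plate on top, 140 mm (y) x 70 mm (x) x 24 mm, 0.3 kg, on the bed between clamp and fence. Origin at the centre of its underside, axes like the bed's. It starts 2.5 to 5 mm short of the fence; closed, its origin is 35 mm from the seam line and the groove spans at least y = -60 to +60 mm in the fence frame.
- cam (a joint): Clamp angle, rad, growing counter-clockwise from above, range 0 to 2.6. At 0 the lobe and the knob's yellow end point away from the block (bed -x). Brass disc, radius 24 mm, 9 mm off the axis. Starts at 0 to 0.35; the block is home on the fence at about 1.29 and tight at 1.34 to 1.42, where the torque rises steeply (no stop). Stays where left. Turning takes 0.15 N m, about 0.6 when tight.
- cam_grip (a point): Point on the clamp's vertical axis at grip height, 64 mm above the table. The knob is a black bar 64 mm long (this point's x axis, from -38 to +26 mm; yellow mark at the -x end), 16 mm wide (y), 26 mm high, top 76 mm above the table; the point turns with it: its yaw is the bed's yaw plus the joint angle.
- rack: Fixed wooden rack, base 130 mm (y) x 70 mm (x) x 8 mm, with two open V cradles centred at y = -46 and +46 mm, each 14 mm thick, tops about 80 mm above the table. Origin at the centre of its underside; the stylus hangs with its handle along the rack's y axis, handle axis 75 mm above the table, over the origin.
- stylus: T-handled stylus, 0.12 kg: level handle 124 mm long (y): orange middle grip 52 mm long (y), 16 mm wide (x), 20 mm high (z), and round steel ends of 14 mm diameter that lie in the rack's cradles. Origin at the middle of the handle, on its axis. A steel shank of 9 mm diameter runs from the middle straight down (-z) to the tip. Grip the orange part across its x width from above.
- stylus_tip (a point): Lowest point of the stylus tip (a ball end of 3 mm radius), 60 mm below the handle axis.
- ink_tin: Bystander: green tin, 76 mm diameter, 55 mm high; origin at the centre of its underside. Leave it alone.
- planer: Bystander: wooden hand block 95 x 62 x 42 mm; origin at the centre of its underside. Leave it alone.
- jar: Bystander: amber jar, 56 mm diameter, 75 mm high; origin at the centre of its underside. Leave it alone.
There are look-alikes about, which are no part of the job. Leave any turquoise look-alike of the stylus alone. Several things look just like the rack: the one meant starts farthest to the robot's right.

How it is judged:
By the outcome, as a careful person would: the job done as asked, in the order asked, and still so for the second after the job is handed in, with the robot touching nothing.
It also fails if it takes over 72 s, if anything falls off the work surface, if the arm or the gripper's body presses on something with over 40 N, if the wrist force passes 120 N, or if a joint passes its speed limit or range.

## Working session

There is one attempt and no reset: what is moved stays moved. The work goes in short steps, Python scripts to look and compute and a tool call to move; the robot and the scene stay as the last step left them, time stands still between calls to the robot, and variables do not carry over. Pictures are saved under pics/ and viewed, and the job is handed in when it is done.

Besides the shell and the picture viewer there is one more tool, called after "Emit:" as name([rows], argument=value, ...), one row to a line, values as JSON. play_rows: Moves the arm, as the interface text tells. Its arguments: {"type":"object","properties":{"moves":{"type":"array","items":{"type":"array"}},"grip_force":{"type":"number"}},"required":["moves"]}

```bash
ls; mkdir -p pics; python3 - <<'E'
from bench import *
import cv2
s=read_state()
for k,v in s.items(): print(k,v)
for n in ["scene","top","wrist"]:
    p=camera(n); cv2.imwrite(f"pics/{n}0.png",p["frame"][:,:,::-1]); print(n,p["shot"],p["intrinsics"].tolist(),p["camera_from_world"].round(4).tolist())
E
```

```text
pics
time 0.0
joint_positions [-1.17458707  0.33289446 -0.06471132  1.46092312  0.02160672  1.34989446
 -0.08848493]
joint_vel [ 9.73979448e-04 -1.29427336e-03 -5.32499793e-04 -5.72015564e-04
 -5.87127455e-04  7.72836045e-05  6.73056904e-04]
joint_torque [-9.64757805e-05 -6.23255682e+01  2.51458772e-02 -3.89901567e+01
 -6.11281721e-02  3.96420434e-02  1.39212812e-04]
ee_pos [0.25401725 0.57063702 0.22174855]
eef_rot [ 2.07854114e-01  9.78159578e-01 -7.02461958e-04 -1.14720231e-04]
ft_force [ 0.29211297 -0.64344853  0.45930112]
torque [-0.03174016  0.0283566   0.02189712]
width 0.08704329735388626
scene 1 [[386.6820403523098, 0.0, 278.1949741329695], [0.0, 386.6820403523098, 208.39074872780202], [0.0, 0.0, 1.0]] [[0.6874, 0.7263, 0.0023, -0.4681], [0.6355, -0.5999, -0.486, -0.282], [-0.3516, 0.3355, -0.874, 1.1581], [0.0, 0.0, 0.0, 1.0]]
top 2 [[421.969795346049, 0.0, 284.2861612252221], [0.0, 421.969795346049, 204.08729113982594], [0.0, 0.0, 1.0]] [[-0.0138, -0.9995, 0.0299, 0.0756], [-0.9927, 0.0101, -0.1198, 0.5543], [0.1194, -0.0313, -0.9923, 0.8691], [0.0, 0.0, 0.0, 1.0]]
wrist 3 [[293.54584709631746, 0.0, 283.47241425963966], [0.0, 293.54584709631746, 210.13789463550276], [0.0, 0.0, 1.0]] [[0.4067, 0.9136, -0.0004, -0.6241], [0.8799, -0.3916, 0.2693, -0.0332], [0.2458, -0.1099, -0.9631, 0.389], [0.0, 0.0, 0.0, 1.0]]
```

View pics/scene0.png

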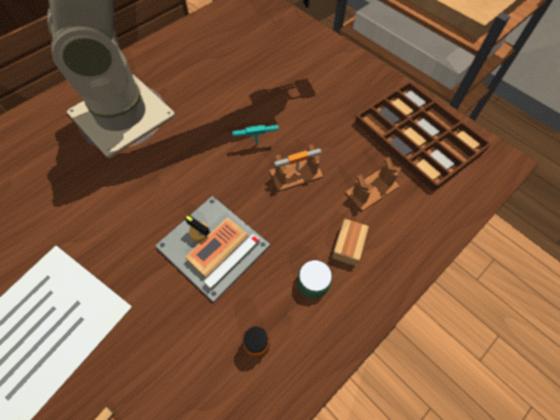

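View pics/top0.png

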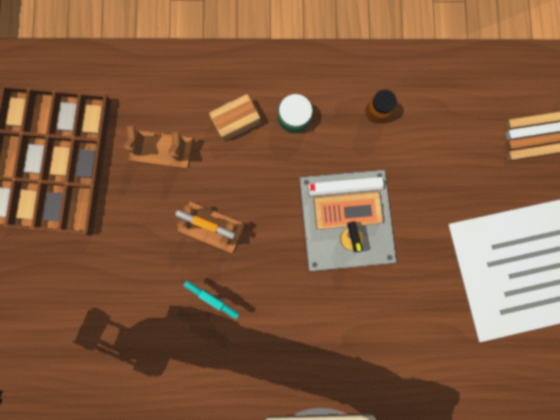

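View pics/wrist0.png

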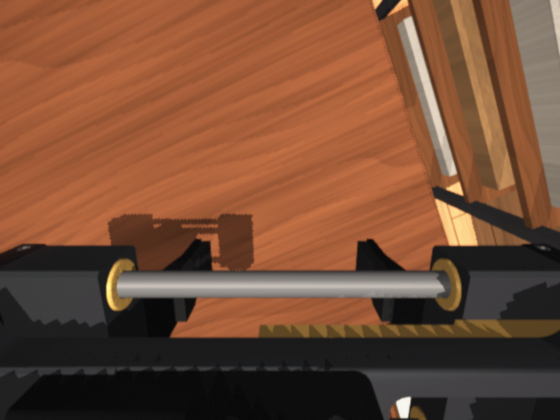

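```bash
cat > h.py <<'E'
from bench import *
import cv2, numpy as np
from scipy.spatial.transform import Rotation as R
from scipy.optimize import least_squares
def bp(p,uv,z):
    K=np.array(p["intrinsics"]);T=np.array(p["camera_from_world"])
    d=T[:3,:3].T@np.linalg.solve(K,[uv[0],uv[1],1.]); c=-T[:3,:3].T@T[:3,3]
    return c+d*(z-c[2])/d[2]
def pr(p,X):
    K=np.array(p["intrinsics"]);T=np.array(p["camera_from_world"])
    X=np.atleast_2d(X)@T[:3,:3].T+T[:3,3]; u=X@K.T
    return u[:,:2]/u[:,2:]
def save(p,name,box=None,s=1):
    f=p["frame"][:,:,::-1]
    if box: f=f[box[1]:box[3],box[0]:box[2]]
    cv2.imwrite("pics/"+name,cv2.resize(f,None,fx=s,fy=s,interpolation=cv2.INTER_CUBIC))
E
python3 - <<'E'
from h import *
for n in ["scene","top"]:
    p=camera(n)
    if n=="top": save(p,"top1a.png",(290,160,410,280),5); save(p,"top1b.png",(110,110,270,330),3)
    else: save(p,"sc1a.png",(150,190,280,305),5); save(p,"sc1b.png",(220,110,410,220),4)
    for q,z in [("bed",.012),("fence",.036),("block",.036),("cam",.07),("rack",.0),("stylus",.075),("ink_tin",.0),("planer",.042),("jar",.075)]:
        for m in masks_of(p,q)[:4]:
            r=m["region"].astype(np.uint8); c=max(cv2.findContours(r,0,2)[0],key=cv2.contourArea)
            mr=cv2.minAreaRect(c)
            print(n,q,round(m["conf"],2),np.round(m["at"]),r.sum(),np.round(mr[0],1),np.round(mr[1],1),round(mr[2],1),bp(p,mr[0],z).round(3))
E
```

```text
scene bed 0.87 [203. 240.] 4674 [213.4 245.8] [83.3 82. ] 44.3 [ 0.528 -0.072  0.012]
scene bed 0.51 [310. 280.] 990 [314. 279.] [36. 32.] 90.0 [0.754 0.045 0.012]
scene fence 0.83 [230. 259.] 896 [232. 261.] [14.1 70.7] 45.0 [ 0.598 -0.068  0.036]
scene block 0.66 [217. 250.] 1710 [216.5 247. ] [29.8 60.4] 45.9 [ 0.546 -0.072  0.036]
scene block 0.22 [194. 228.] 422 [197.9 227.2] [28.8 20.6] 71.6 [ 0.475 -0.072  0.036]
scene cam 0.79 [197. 228.] 445 [195. 228.] [28.3 21.2] 45.0 [ 0.489 -0.084  0.07 ]
scene rack 0.74 [293. 171.] 1050 [297.2 172.7] [23.2 50.9] 73.3 [0.51  0.233 0.   ]
scene rack 0.59 [377. 186.] 1385 [375.1 183.4] [31.9 58.5] 56.3 [0.679 0.361 0.   ]
scene rack 0.37 [216. 250.] 1765 [216.5 247. ] [30.4 60.1] 45.0 [ 0.53  -0.066  0.   ]
scene stylus 0.68 [256. 131.] 353 [256.5 134.1] [17.5 45.8] 75.3 [0.382 0.203 0.075]
scene stylus 0.67 [295. 157.] 366 [298.8 160.5] [16.2 47.3] 66.8 [0.52  0.224 0.075]
scene ink_tin 0.85 [309. 280.] 976 [314.5 279.5] [35. 33.] 90.0 [0.753 0.049 0.   ]
scene planer 0.86 [352. 242.] 1110 [351.1 241.9] [27.8 42.1] 18.4 [0.756 0.165 0.042
[... 789 characters left out ...]
.9] [62.6 32.7] 22.0 [0.51  0.232 0.   ]
top rack 0.19 [202. 223.] 473 [204.8 224.4] [62.   8.7] 21.8 [0.516 0.242 0.   ]
top stylus 0.93 [210. 299.] 532 [211.6 299.5] [62.6 10.4] 30.7 [0.362 0.216 0.075]
top stylus 0.92 [202. 225.] 513 [204.5 224.1] [62.9  8.9] 22.1 [0.511 0.231 0.075]
top ink_tin 0.76 [296. 113.] 1129 [295. 114.] [38. 36.] 90.0 [0.765 0.041 0.   ]
top ink_tin 0.59 [211. 234.] 1583 [209.8 226.6] [62.7 33.2] 22.6 [0.511 0.232 0.   ]
top planer 0.9 [235. 118.] 1450 [235.6 117.2] [33.1 44.7] 63.4 [0.744 0.172 0.042]
top jar 0.87 [383. 106.] 707 [380.8 106.8] [23.3 35.4] 45.0 [ 0.754 -0.136  0.075]
top jar 0.16 [206. 231.] 1547 [209.6 226.6] [62.4 32.2] 22.0 [0.506 0.221 0.075]
```

View pics/top1a.png

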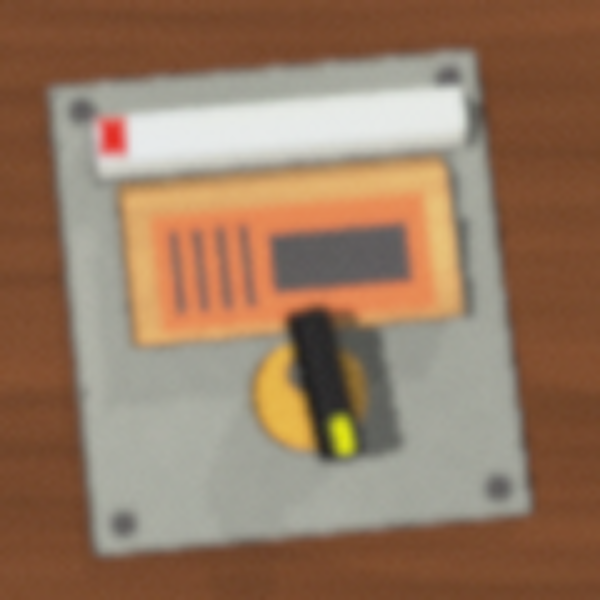

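View pics/top1b.png

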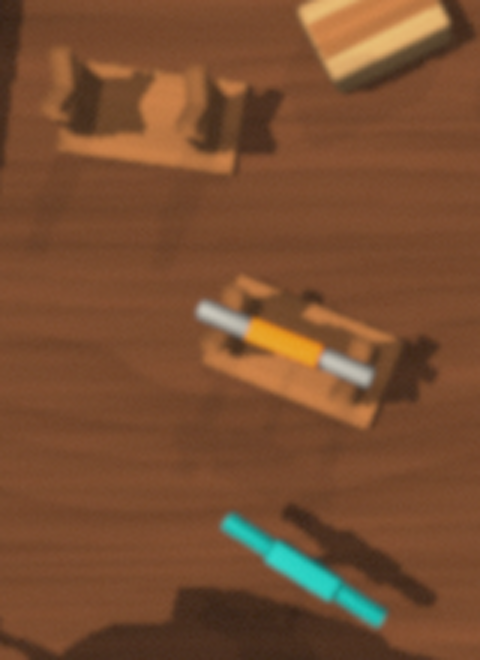

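View pics/sc1b.png

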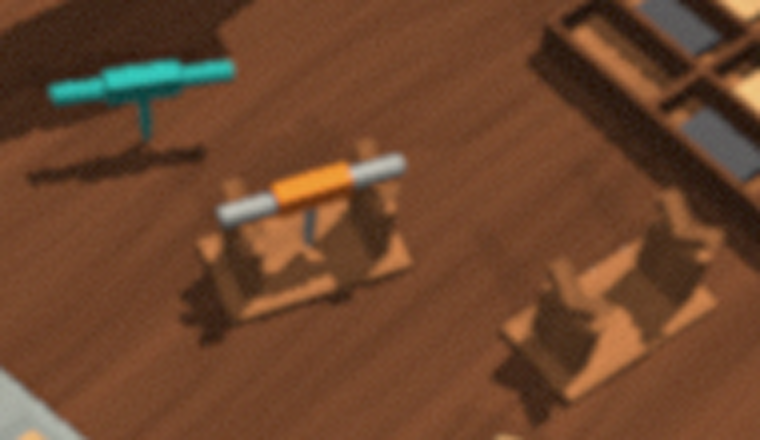

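View pics/sc1a.png

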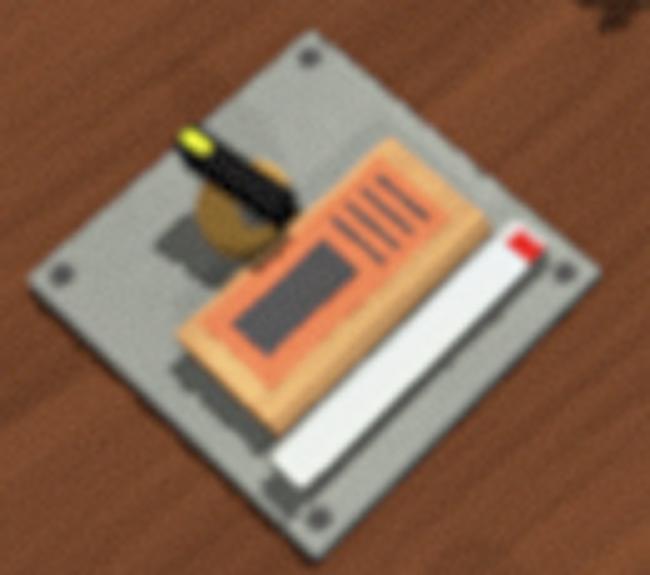

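```bash
cat > fit0.py <<'E'
from h import *
top=camera("top"); sc=camera("scene")
def T(u,v): return ((u-2)/5+290,(v-2)/5+160)
def S(u,v): return ((u-2)/5+150,(v-2)/5+190)
ct=[T(48,88),T(475,48),T(531,514),T(97,555)]
cs=[S(600,270),S(318,562),S(30,283),S(312,30)]
sx=np.array([1,1,-1,-1]);sy=np.array([1,-1,-1,1])
def f(q,tops=True,scs=True):
    x,y,a=q; c,s=np.cos(a),np.sin(a)
    X=np.c_[x+c*sx*.1025-s*sy*.095,y+s*sx*.1025+c*sy*.095,np.full(4,.012)]
    r=[]
    if tops:r.append((pr(top,X)-ct).ravel())
    if scs:r.append((pr(sc,X)-cs).ravel())
    return np.concatenate(r)
for a in [(1,0),(0,1),(1,1)]:
    r=least_squares(f,[.52,-.07,.08],args=a); print(a,r.x.round(4),r.fun.round(1))
x,y,a=r.x
def loc(X): 
    d=np.array(X[:2])-[x,y]; c,s=np.cos(a),np.sin(a); return np.round([1000*(c*d[0]+s*d[1]),1000*(-s*d[0]+c*d[1])],1)
print("fence corners top",[loc(bp(top,T(*q),.036)).tolist() for q in [(96,118),(464,88)]],[loc(bp(top,T(*q),.030)).tolist() for q in [(467,138),(98,178)]])
print("knob ends top",[loc(bp(top,T(*q),.076)).tolist() for q in [(308,312),(341,458)]])
print("block corners",[loc(bp(top,T(*q),.036)).tolist() for q in [(120,187),(448,158),(466,315),(138,347)]])
# rack/stylus: handle ends in b crop
def B(u,v): return ((u-1)/3+110,(v-1)/3+110)
for q in [(203,309),(368,378)]: print("stylus end", bp(top,B(*q),.075).round(4))
for q in [(222,214),(401,163)]: print("stylus end sc", bp(sc,((q[0]-1.5)/4+220,(q[1]-1.5)/4+110),.075).round(4))
print("rack corners",[bp(top,B(*q),.008).round(4).tolist() for q in [(238,275),(402,345),(370,430),(203,362)]])
E
python3 fit0.py
```

```text
(1, 0) [ 0.5229 -0.0688  0.0814] [ 0.2 -0.2 -0.2  0.3  0.2 -0.2 -0.1  0.1]
(0, 1) [ 0.5249 -0.0717  0.0855] [ 0.6  0.3  0.3 -0.3 -0.7 -0.3 -0.1  0.2]
(1, 1) [ 0.5237 -0.0701  0.083 ] [ 0.7 -0.5  0.2 -0.1  0.8 -0.7  0.5 -0.2  0.7 -0.3  0.3 -1.1 -0.5 -1.1
  0.2 -0.5]
fence corners top [[82.4, 79.4], [80.9, -80.5]] [[59.9, -80.7], [57.3, 80.7]]
knob ends top [[-11.4, 6.0], [-71.2, -0.5]]
block corners [[51.8, 72.3], [51.2, -69.8], [-16.6, -69.1], [-16.9, 71.9]]
stylus end [0.5348 0.286  0.075 ]
stylus end [0.4872 0.1756 0.075 ]
stylus end sc [0.4851 0.1744 0.075 ]
stylus end sc [0.5351 0.2862 0.075 ]
rack corners [[0.5662, 0.276, 0.008], [0.5139, 0.1572, 0.008], [0.453, 0.1803, 0.008], [0.5033, 0.3002, 0.008]]
```

```bash
cat >> h.py <<'E'
def tgtR(th,tilt=None):
    # tool z down, tool y at world angle th
    y=np.array([np.cos(th),np.sin(th),0]);z=np.array([0,0,-1.]);x=np.cross(y,z)
    return np.c_[x,y,z]
def go(pos,th,s=None,p0=None,R0=None):
    s=s or read_state()
    R0=R.from_quat(s["eef_rot"]).as_matrix() if R0 is None else R0
    p0=np.array(s["ee_pos"]) if p0 is None else p0
    d=R0.T@(np.array(pos)-p0)*100; r=R.from_matrix(R0.T@tgtR(th)).as_rotvec()
    print("shift cm",d.round(2).tolist(),"rot",r.round(3).tolist()); return d,r
def yaw(s): 
    y=R.from_quat(s["eef_rot"]).as_matrix()[:,1]; return np.arctan2(y[1],y[0])
E
python3 -c "
from h import *
go([.489,-.073,.2],-1.38)"
```

```text
shift cm [-47.65, -49.29, 2.25] rot [-0.0, -0.0, 2.532]
```

Emit:
play_rows([
  [[-3.4,-3.5,0.15],[0,0,0.18],8.7],
  [[-6.8,-7,0.3],[0,0,0.36],8.7],
  [[-10.2,-10.5,0.5],[0,0,0.54],8.7],
  [[-13.6,-14,0.6],[0,0,0.72],8.7],
  [[-17,-17.5,0.8],[0,0,0.9],8.7],
  [[-20.4,-21,1],[0,0,1.08],8.7],
  [[-23.8,-24.5,1.1],[0,0,1.26],8.7],
  [[-27.2,-28,1.3],[0,0,1.44],8.7],
])

```text
time: 2.25
ee_pos: [0.3892, 0.2031, 0.2098]
eef_rot: [0.803, 0.596, 0.0, -0.0]
ft_force: [0.7, -0.2, 0.2]
width: 0.087
```

```bash
python3 -c "
from h import *
s=read_state();print(s['time'],s['ee_pos'],yaw(s),s['joint_positions'].round(2),s['ft_force'])
go([.489,-.073,.2],-1.38)
p=camera('wrist');save(p,'w1.png');T=p['camera_from_world'];print(-T[:3,:3].T@T[:3,3],T[2,:3])"
```

```text
2.25 [0.38921273 0.20313225 0.20979277] -0.29394842131976 [-0.86 -0.09  0.26  1.95  0.02  1.27 -0.9 ] [ 0.74194817 -0.17401738  0.23772915]
shift cm [-23.54, 17.55, 0.96] rot [-0.0, -0.001, 1.086]
[0.41109278 0.27262592 0.37132185] [-0.07722313 -0.25621918 -0.9635291 ]
```

View pics/w1.png

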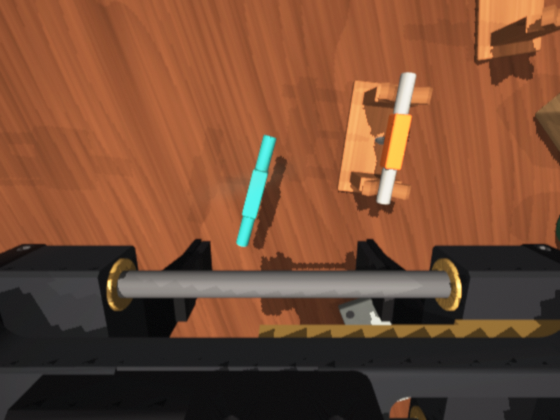

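Emit:
play_rows([
  [[-3,2.2,0.1],[0,0,0.14],8.7],
  [[-6,4.4,0.2],[0,0,0.28],8.7],
  [[-9,6.6,0.4],[0,0,0.42],8.7],
  [[-12,8.8,0.5],[0,0,0.56],8.7],
  [[-15,11,0.6],[0,0,0.7],6],
  [[-18,13.2,0.7],[0,0,0.84],5],
  [[-21,15.4,0.9],[0,0,0.97],5],
  [[-23.5,17.5,1],[0,0,1.086],5],
])

```text
time: 3.3
ee_pos: [0.4902, -0.0716, 0.1997]
eef_rot: [0.995, 0.096, 0.0, -0.0]
ft_force: [0.7, 1.1, 0.4]
width: 0.0552
```

```bash
python3 -c "
from h import *
s=read_state();print(s['time'],s['ee_pos'],yaw(s),s['joint_positions'].round(2),s['ft_force'])
p=camera('wrist');save(p,'w2.png')
p=camera('top');save(p,'t2.png',(270,120,430,290),4)"
```

```text
3.3 [ 0.49021773 -0.07162308  0.19968949] -1.3778346384131277 [-0.52  0.05  0.6   1.86 -0.03  1.25 -1.29] [0.69768394 1.07671872 0.40327141]
```

View pics/w2.png

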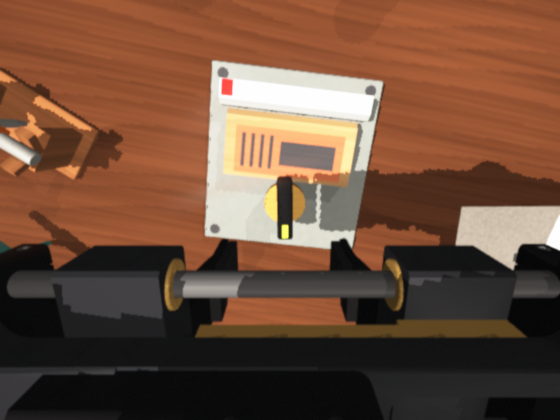

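```bash
python3 -c "
from h import *
f=cv2.imread('pics/w2.png')[50:250,195:395]
cv2.imwrite('pics/w2c.png',cv2.resize(f,None,fx=3,fy=3,interpolation=cv2.INTER_CUBIC))"
```

```text
(no output)
```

View pics/w2c.png

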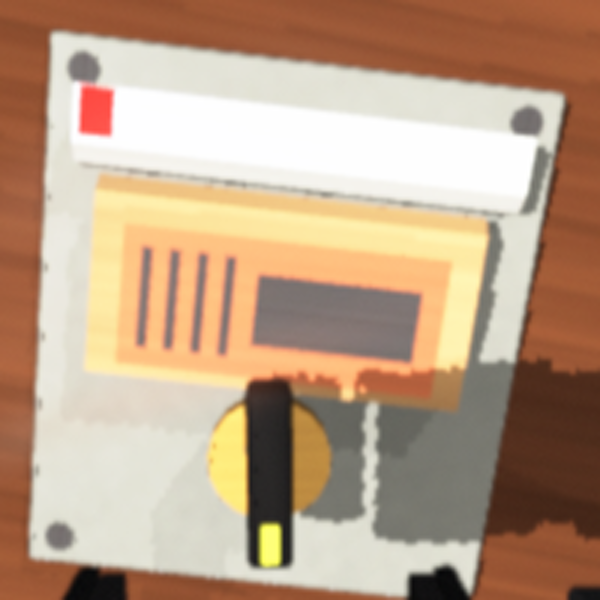

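```bash
python3 - <<'E'
from h import *
p=camera("wrist"); top=camera("top"); sc=camera("scene")
W=lambda u,v:((u-1)/3+195,(v-1)/3+50)
def T(u,v): return ((u-2)/5+290,(v-2)/5+160)
def S(u,v): return ((u-2)/5+150,(v-2)/5+190)
cw=[W(52,32),W(566,95),W(474,598),W(30,560)]
ct=[T(48,88),T(475,48),T(531,514),T(97,555)]
cs=[S(600,270),S(318,562),S(30,283),S(312,30)]
sx=np.array([1,1,-1,-1]);sy=np.array([1,-1,-1,1])
def f(q,ks):
    x,y,a=q; c,s=np.cos(a),np.sin(a)
    X=np.c_[x+c*sx*.1025-s*sy*.095,y+s*sx*.1025+c*sy*.095,np.full(4,.012)]
    return np.concatenate([(pr(P,X)-C).ravel() for k,(P,C) in enumerate([(p,cw),(top,ct),(sc,cs)]) if k in ks])
for ks in [(0,),(1,),(2,),(0,1,2)]:
    r=least_squares(f,[.52,-.07,.08],args=(ks,)); print(ks,r.x.round(4),r.fun.round(1)[:8])
x,y,a=r.x
def loc(X): 
    d=np.array(X[:2])-[x,y]; c,s=np.cos(a),np.sin(a); return np.round([1000*(c*d[0]+s*d[1]),1000*(-s*d[0]+c*d[1])],1).tolist()
print("fence back top",loc(bp(p,W(78,84),.036)),loc(bp(p,W(540,138),.036)),"front bottom",loc(bp(p,W(522,213),.030)),loc(bp(p,W(76,162),.030)))
e=[bp(p,W(269,381),.075),bp(p,W(270,567),.075)]
print("knob",[loc(q) for q in e], e, np.arctan2(*(e[0]-e[1])[[1,0]]))
print("knob axis from ends", e[0]+(e[1]-e[0])*26/64)
e=[bp(top,T(308,311),.075),bp(top,T(341,459),.075)]
print("knob top",np.arctan2(*(e[0]-e[1])[[1,0]]), e[0]+(e[1]-e[0])*26/64)
E
```

```text
(0,) [ 0.5245 -0.0737  0.0836] [-0.9 -0.7  0.9 -1.4  0.1  2.5 -0.1  0.5]
(1,) [ 0.5229 -0.0688  0.0814] [ 0.2 -0.2 -0.2  0.3  0.2 -0.2 -0.1  0.1]
(2,) [ 0.5249 -0.0717  0.0855] [ 0.6  0.3  0.3 -0.3 -0.7 -0.3 -0.1  0.2]
(0, 1, 2) [ 0.5242 -0.0725  0.0831] [-2.  -0.7 -0.2 -1.4 -1.   2.6 -1.1  0.5]
fence back top [82.6, 77.6] [82.4, -82.1] front bottom [57.6, -82.1] [57.8, 78.3]
knob [[-5.4, 2.8], [-69.9, -4.5]] [array([ 0.51859382, -0.07011392,  0.075     ]), array([ 0.45495126, -0.08274978,  0.075     ])] 0.1959953362433115
knob axis from ends [ 0.49273903 -0.07524724  0.075     ]
knob top 0.18804421845087194 [ 0.48799026 -0.06989521  0.075     ]
```

```bash
python3 -c "
from h import *
s=read_state();print(s['time'],s['ee_pos'],yaw(s))
go([.4905,-.073,.046],-1.379)"
```

```text
3.55 [ 0.48971584 -0.06963983  0.19945388] -1.3720275858887594
shift cm [0.01, 0.35, 15.35] rot [-0.0, 0.0, 0.007]
```

Emit:
play_rows([
  [[0,0.2,4],[0,0,0],5],
  [[0,0.35,8],[0,0,0.007],5],
  [[0,0.35,11],[0,0,0.007],5],
  [[0,0.35,13],[0,0,0.007],5],
  [[0,0.35,14.4],[0,0,0.007],5],
  [[0,0.35,15.3],[0,0,0.007],5],
  [[0,0.35,15.35],[0,0,0.007],5],
], grip_force=12)

```text
time: 4.42
ee_pos: [0.4904, -0.0736, 0.0459]
eef_rot: [0.995, 0.095, -0.0, -0.0]
ft_force: [-0.5, 0.9, 1.0]
width: 0.0499
```

```bash
python3 -c "
from h import *
p=camera('wrist');save(p,'w3.png')
s=read_state();print(s['time'],s['ee_pos'],yaw(s),s['ft_force'])
"
```

```text
4.475 [ 0.4907265  -0.07370449  0.04628218] -1.380679350744599 [-0.2745881   0.13975992 -0.68350134]
```

View pics/w3.png

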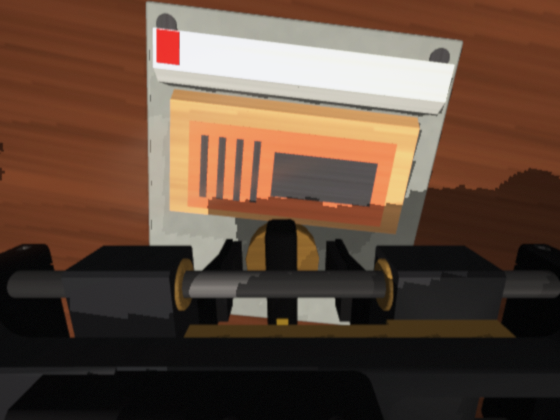

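Emit:
play_rows([
  [[0,0,0],[0,0,0],3],
  [[0,0,0],[0,0,0],1.5],
  [[0,0,0],[0,0,0],1.0],
  [[0,0,0],[0,0,0],1.0],
], grip_force=15)

```text
time: 4.97
ee_pos: [0.4904, -0.0732, 0.0461]
eef_rot: [0.995, 0.095, -0.0, -0.001]
ft_force: [-2.7, 14.9, 3.0]
width: 0.0177
```

```bash
python3 - <<'E'
from h import *
s=read_state();print(s['time'],s['ee_pos'],yaw(s),s['ft_force'],s['torque'],s['width'])
p=camera("wrist")
# fence features from w3 (same pose): 
for n,q,z in [("back L",(154,31),.036),("back R",(455,65),.036),("frontbot L",(157,80),.030),("frontbot R",(441,112),.030)]:
    print(n,bp(p,q,z).round(4))
E
python3 -c "
import cv2
f=cv2.imread('pics/w3.png')[0:130,140:470]
cv2.imwrite('pics/w3c.png',cv2.resize(f,None,fx=2.4,fy=2.4,interpolation=cv2.INTER_CUBIC))"
```

```text
4.975 [ 0.4904404  -0.07320081  0.04608269] -1.3808421555616677 [-2.69880216 14.93585847  2.96891966] [ 3.42839942  0.74447275 -0.01387091] 0.017687419125971465
back L [0.5984 0.0151 0.036 ]
back R [ 0.6125 -0.1437  0.036 ]
frontbot L [0.5755 0.0143 0.03  ]
frontbot R [ 0.5892 -0.1471  0.03  ]
```

View pics/w3c.png

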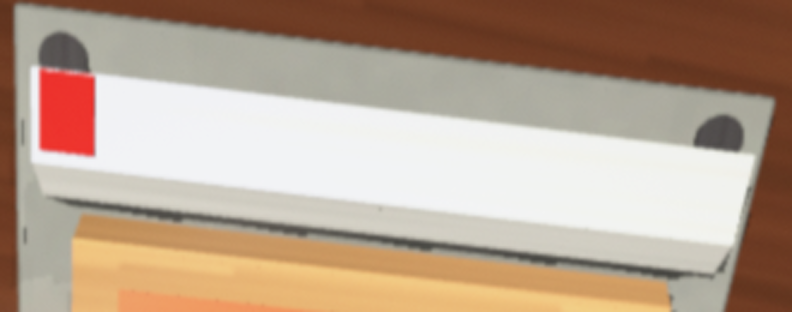

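Emit:
play_rows([
  [[0,-0.08,0],[0,0,0],1.0],
  [[0,-0.12,0],[0,0,0],1.0],
  [[0,-0.12,0],[0,0,0],1.0],
])

```text
time: 5.4
ee_pos: [0.4903, -0.0726, 0.0461]
eef_rot: [0.995, 0.095, 0.0, -0.0]
ft_force: [-0.9, 2.6, 1.4]
width: 0.0168
```

```bash
python3 - <<'E'
from h import *
s=read_state();print(s['time'],s['ee_pos'],yaw(s),s['ft_force'],s['torque'],s['width'])
E
```

```text
5.4 [ 0.49033112 -0.07256311  0.04607134] -1.3809397744536196 [-0.93736362  2.56803037  1.36709475] [0.60009704 0.34621918 0.0257028 ] 0.016780621036952784
```

Emit:
play_rows([
  [[0,-0.12,0],[0,0,0],1.0],
  [[0,-0.12,0],[0,0,-0.1],1.0],
  [[0,-0.12,0],[0,0,-0.22],1.0],
  [[0,-0.12,0],[0,0,-0.34],1.0],
  [[0,-0.12,0],[0,0,-0.46],1.0],
  [[0,-0.12,0],[0,0,-0.58],1.0],
  [[0,-0.12,0],[0,0,-0.6],1.0],
], grip_force=55)

```text
time: 6.28
ee_pos: [0.4902, -0.0722, 0.0461]
eef_rot: [0.923, 0.384, 0.0, 0.0]
ft_force: [1.1, -1.3, 0.5]
width: 0.0156
```

```bash
python3 - <<'E'
from h import *
s=read_state();print(s['time'],s['ee_pos'],yaw(s),s['ft_force'],s['torque'],s['width'])
p=camera('wrist');save(p,'w4.png')
E
```

```text
6.275 [ 0.49022187 -0.0721638   0.04608219] -0.7816089427774412 [ 1.12833873 -1.27563607  0.48490306] [-0.40780204 -0.00902945 -0.16080815] 0.015630760660117718
```

View pics/w4.png

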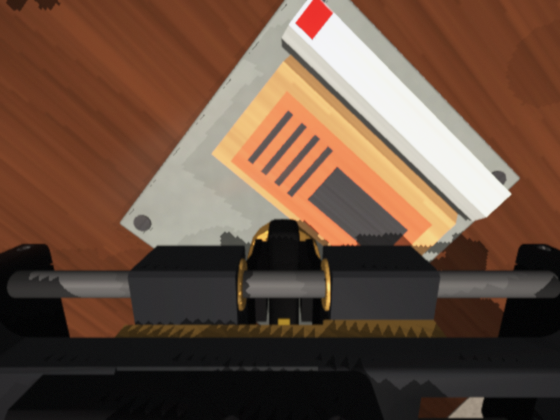

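Emit:
play_rows([
  [[0,0,0],[0,0,-0.12],1.0],
  [[0,0,0],[0,0,-0.24],1.0],
  [[0,0,0],[0,0,-0.36],1.0],
  [[0,0,0],[0,0,-0.46],1.0],
  [[0,0,0],[0,0,-0.54],1.0],
  [[0,0,0],[0,0,-0.58],1.0],
  [[0,0,0],[0,0,-0.6],1.0],
  [[0,0,0],[0,0,-0.6],1.0],
])

```text
time: 7.32
ee_pos: [0.4899, -0.072, 0.0461]
eef_rot: [0.769, 0.64, -0.0, 0.0]
ft_force: [-1.2, -3.4, 4.2]
width: 0.016
```

```bash
python3 - <<'E'
from h import *
s=read_state();print(s['time'],s['ee_pos'],yaw(s),s['ft_force'],s['torque'],s['width'],s['joint_positions'].round(2))
E
```

```text
7.325 [ 0.48987959 -0.07200966  0.04605208] -0.18297330209174176 [-1.18229047 -3.37912226  4.19179589] [-0.79850598  0.54837518 -0.24428435] 0.016030559076898765 [-0.31  0.24  0.4   2.01 -0.12  0.92 -0.03]
```

Emit:
play_rows([
  [[0,0,0],[0,0,-0.02],1.0],
  [[0,0,0],[0,0,-0.04],1.0],
  [[0,0,0],[0,0,-0.04],1.0],
])

```text
time: 7.7
ee_pos: [0.4898, -0.072, 0.0461]
eef_rot: [0.755, 0.655, -0.0, -0.0]
ft_force: [-3.2, -4.7, 5.5]
width: 0.016
```

```bash
python3 - <<'E'
from h import *
s=read_state();print(s['time'],s['ee_pos'],yaw(s),s['ft_force'],s['torque'],s['width'])
E
```

```text
7.7 [ 0.48981047 -0.07196542  0.04605203] -0.14147751931097508 [-3.21371237 -4.65330763  5.47207978] [-1.04552029  0.71510839 -0.6383631 ] 0.01595447048789091
```

Emit:
play_rows([
  [[0,0,0],[0,0,-0.01],1.0],
  [[0,0,0],[0,0,-0.025],1.0],
  [[0,0,0],[0,0,-0.025],1.0],
])

```text
time: 8.07
ee_pos: [0.4897, -0.072, 0.046]
eef_rot: [0.747, 0.665, -0.0, -0.0]
ft_force: [-3.8, -3.5, 5.4]
width: 0.0159
```

```bash
python3 - <<'E'
from h import *
s=read_state();print(s['time'],s['ee_pos'],yaw(s),s['ft_force'],s['torque'],s['width'])
E
```

```text
8.075 [ 0.48973593 -0.07201754  0.04603127] -0.11689340007819855 [-3.76482068 -3.52151411  5.43230933] [-1.0430621   0.75564494 -0.72159755] 0.015914736516232982
```

Emit:
play_rows([
  [[0,0,0],[0,0,-0.025],4.5],
  [[0,0,0],[0,0,-0.025],5],
  [[0,0,-1],[0,0,-0.025],5],
  [[0,0,-5],[0,0,-0.025],5],
  [[0,0,-10],[0,0,-0.025],5],
  [[-2,0,-14],[0,0,-0.025],5],
  [[-4,0,-16],[0,0,-0.025],5],
  [[-4,0,-16],[0,0,-0.025],5],
])

```text
time: 9.07
ee_pos: [0.4862, -0.1125, 0.208]
eef_rot: [0.739, 0.673, 0.001, 0.001]
ft_force: [1.1, 0.1, 0.1]
width: 0.0501
```

```bash
python3 - <<'E'
from h import *
p=camera('wrist');save(p,'w5.png')
p=camera('wrist');
s=read_state();print(s['time'],s['ee_pos'],yaw(s),s['ft_force'],s['torque'],s['width'])
t=camera('top');save(t,'t5.png',(170,140,410,300),3)
E
```

```text
9.175 [ 0.48527867 -0.11040855  0.20554511] -0.09067536906841486 [ 0.2198163  -0.11556497 -1.08298984] [-0.02588115  0.07275732 -0.01491098] 0.0502488671023865
```

View pics/w5.png

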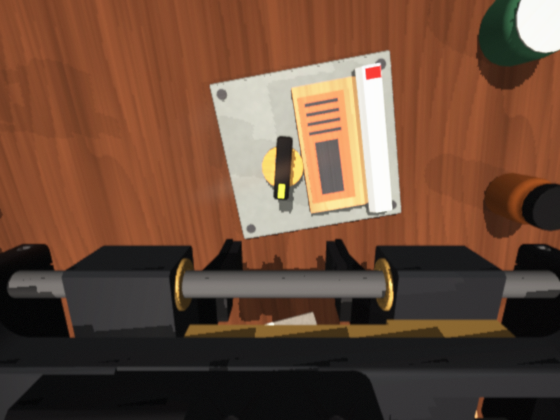

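View pics/t5.png

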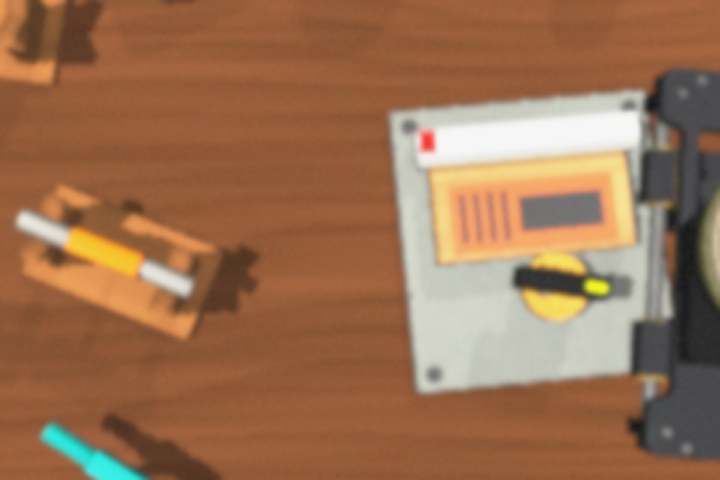

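```bash
python3 - <<'E'
from h import *
f=cv2.imread('pics/w5.png')[40:245,205:405]
cv2.imwrite('pics/w5c.png',cv2.resize(f,None,fx=2.9,fy=2.9,interpolation=cv2.INTER_CUBIC))
E
```

```text
(no output)
```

View pics/w5c.png

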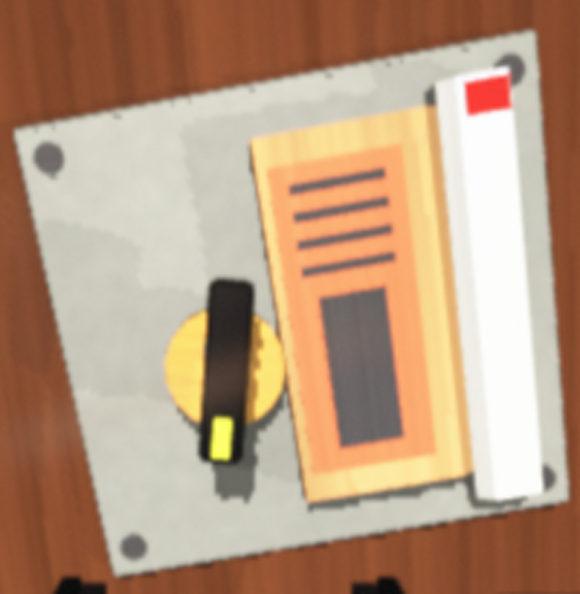

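```bash
python3 - <<'E'
from h import *
p=camera("wrist")
W=lambda u,v:((u-1)/2.9+205,(v-1)/2.9+40)
a,b=bp(p,W(232,281),.076),bp(p,W(221,461),.076)
d=a-b; print("knob yaw",np.arctan2(d[1],d[0]), "axis",a+(b-a)*26/64)
a,b=bp(p,W(511,85),.036),bp(p,W(543,488),.036); d=a-b
print("fence back edge",a,b,"bed yaw",np.arctan2(d[1],d[0])-np.pi/2)
c=[bp(p,W(*q),.012) for q in [(534,30),(569,500),(116,577),(14,130)]]
print("corner avg",np.mean(c,0), [np.arctan2(*(c[i]-c[j])[[1,0]]) for i,j in [(0,1),(3,2),(0,3),(1,2)]])
for q in [(408,77),(385,200)]: pass
E
```

```text
knob yaw 1.4189557488797269 axis [ 0.48887476 -0.06990404  0.076     ]
fence back edge [0.59740086 0.01208659 0.036     ] [ 0.61001531 -0.13798845  0.036     ] bed yaw 0.08385714669182054
corner avg [ 0.52180176 -0.06755617  0.012     ] [np.float64(1.6576949603461604), np.float64(1.6573843704011841), np.float64(0.08422114803643113), np.float64(0.08867668480014063)]
```

```bash
python3 - <<'E'
from h import *
p=camera("scene"); save(p,"sc6.png",(150,190,280,305),6)
t=camera("top"); save(t,"t6.png",(325,210,395,260),10)
E
```

```text
(no output)
```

View pics/sc6.png

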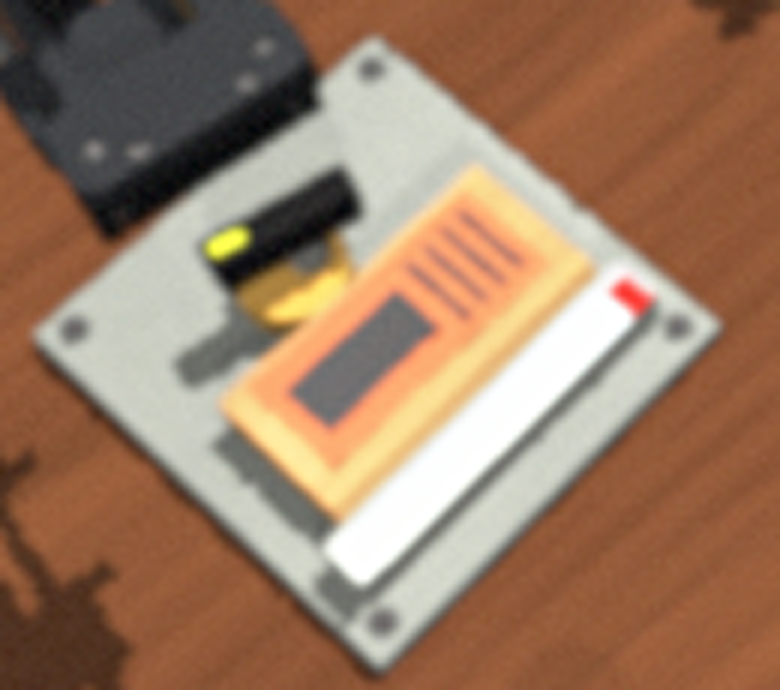

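View pics/t6.png

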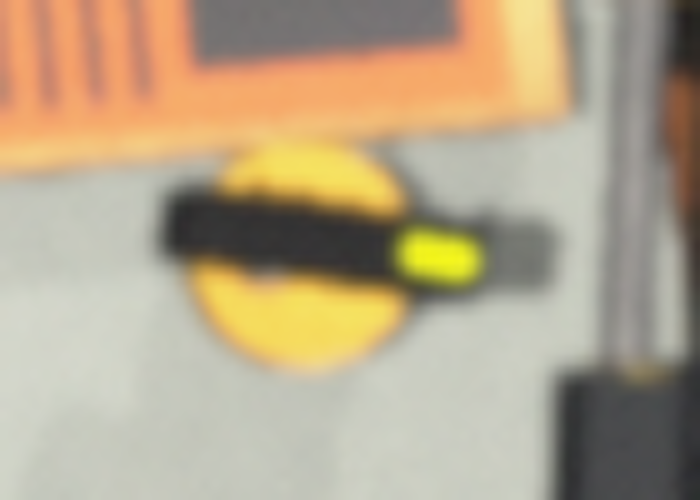

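```bash
python3 - <<'E'
from h import *
p=camera("top")
W=lambda u,v:(u/10+325,v/10+210)
for A,B in [((168,225),(492,262)),((185,185),(480,222)),((190,262),(470,295)),((170,223),(440,257))]:
    d=bp(p,W(*A),.076)-bp(p,W(*B),.076); print(np.arctan2(d[1],d[0]))
E
```

```text
1.4452432436656355
1.4343340308583374
1.4415092338299953
1.4337009807248717
```

```bash
python3 - <<'E'
from h import *
s=read_state();print(s['time'],s['ee_pos'],yaw(s))
go([.4899,-.0721,.046],-.125)
E
```

```text
9.425 [ 0.48516029 -0.11051271  0.20522769] -0.08997620515044191
shift cm [3.87, 0.15, 15.92] rot [-0.001, 0.0, 0.035]
```

Emit:
play_rows([
  [[2,0.1,4],[0,0,0.035],5],
  [[3.9,0.15,8],[0,0,0.035],5],
  [[3.9,0.15,12],[0,0,0.035],5],
  [[3.9,0.15,15],[0,0,0.035],4],
  [[3.9,0.15,15.9],[0,0,0.035],3],
  [[3.9,0.15,15.9],[0,0,0.035],1],
  [[3.9,0.15,15.9],[0,0,0.035],1],
  [[3.9,0.15,15.9],[0,0,0.035],1],
], grip_force=55)

```text
time: 10.42
ee_pos: [0.4897, -0.0724, 0.0478]
eef_rot: [0.75, 0.661, -0.0, -0.001]
ft_force: [-6.0, 0.8, 3.7]
width: 0.016
```

```bash
python3 - <<'E'
from h import *
s=read_state();print(s['time'],s['ee_pos'],yaw(s),s['ft_force'],s['torque'],s['width'])
E
```

```text
10.425 [ 0.48974492 -0.0723826   0.04782708] -0.12674494919271437 [-6.02472153  0.78412948  3.71842854] [ 0.06323074  1.47881824 -0.35875219] 0.015987797330197
```

Emit:
play_rows([
  [[0,0,0],[0,0,-0.02],1.0],
  [[0,0,0],[0,0,-0.035],1.0],
  [[0,0,0],[0,0,-0.045],1.0],
  [[0,0,0],[0,0,-0.045],1.0],
])

```text
time: 10.92
ee_pos: [0.4897, -0.0725, 0.0478]
eef_rot: [0.736, 0.677, -0.0, -0.001]
ft_force: [-6.7, 1.1, 3.9]
width: 0.016
```

```bash
python3 - <<'E'
from h import *
s=read_state();print(s['time'],s['ee_pos'],yaw(s),s['ft_force'],s['torque'],s['width'])
E
```

```text
10.925 [ 0.48969637 -0.07251824  0.04784331] -0.08290245971558571 [-6.74355048  1.10555695  3.89757376] [ 0.14886826  1.49484246 -0.88096829] 0.01596551221226082
```

Emit:
play_rows([
  [[0,0,0],[0,0,-0.045],4.5],
  [[0,0,0],[0,0,-0.045],5],
  [[0,0,-1],[0,0,-0.045],5],
  [[0,0,-5],[0,0,-0.045],5],
  [[0,0,-10],[0,0,-0.045],5],
  [[0,0,-14],[0,0,-0.045],5],
  [[0,0,-15],[0,0,-0.045],5],
])

```text
time: 11.8
ee_pos: [0.4919, -0.0728, 0.2006]
eef_rot: [0.72, 0.694, 0.002, 0.002]
ft_force: [0.9, 0.2, -0.3]
width: 0.0495
```

```bash
python3 - <<'E'
from h import *
t=camera("top"); t=camera("top");t=camera("top");save(t,"t7.png",(325,210,395,260),10)
s=read_state();print(s['time'],s['ee_pos'],yaw(s),s['ft_force'],s['torque'],s['width'])
go([.490,.185,.2],-.414)
E
```

```text
11.95 [ 0.49041772 -0.07252439  0.19705983] -0.0363085907776746 [-0.35227291  0.78556949  0.18249468] [-0.06585551  0.05224766  0.01121642] 0.05026816739197521
shift cm [25.73, -0.98, -0.29] rot [0.0, -0.0, 0.378]
```

Emit:
play_rows([
  [[4,-0.1,0],[0,0,0.06],5],
  [[8,-0.3,0],[0,0,0.12],5],
  [[12,-0.5,0],[0,0,0.18],5],
  [[16,-0.6,0],[0,0,0.24],5],
  [[20,-0.8,0],[0,0,0.3],5],
  [[23.5,-0.9,0],[0,0,0.36],5],
  [[25.7,-1,0],[0,0,0.378],5],
  [[25.7,-1,0],[0,0,0.378],5],
])

```text
time: 12.95
ee_pos: [0.4887, 0.186, 0.1954]
eef_rot: [0.837, 0.548, -0.001, -0.0]
ft_force: [1.5, -0.4, -0.9]
width: 0.05
```

```bash
python3 - <<'E'
from h import *
t=camera("top");save(t,"t8.png",(325,210,395,260),10)
camera("top")
p=camera("wrist"); save(p,"w8.png")
s=read_state();print(s['time'],s['ee_pos'],yaw(s))
import pickle; pickle.dump({k:p[k] for k in ["intrinsics","camera_from_world"]},open("w8.pkl","wb"))
E
```

```text
13.1 [0.48958568 0.18327666 0.1962753 ] -0.4150646864806826
```

View pics/w8.png

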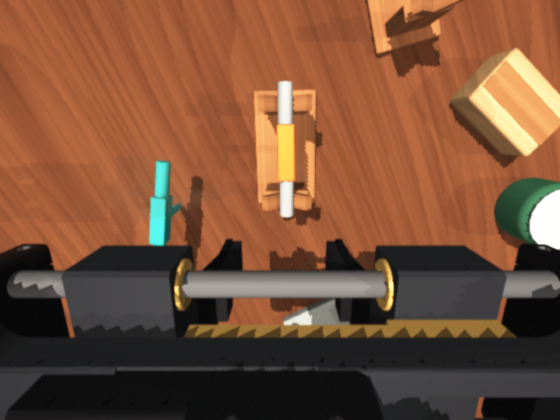

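View pics/t8.png

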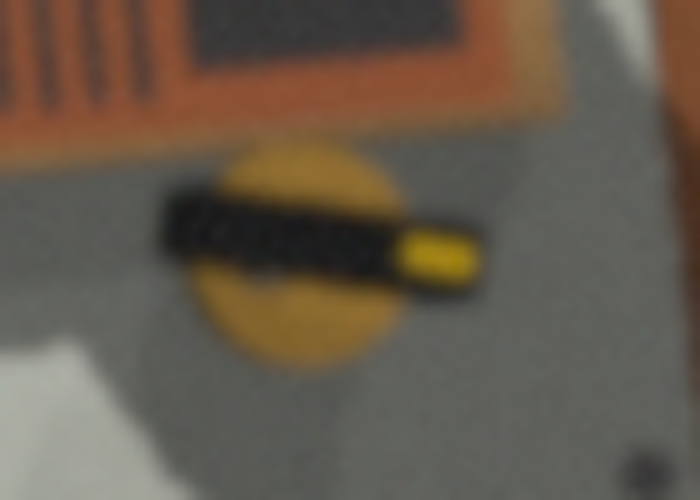

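```bash
python3 - <<'E'
from h import *
import pickle
f=cv2.imread('pics/w8.png')[70:230,200:370]
cv2.imwrite('pics/w8c.png',cv2.resize(f,None,fx=3.5,fy=3.5,interpolation=cv2.INTER_CUBIC))
E
```

```text
(no output)
```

View pics/w8c.png

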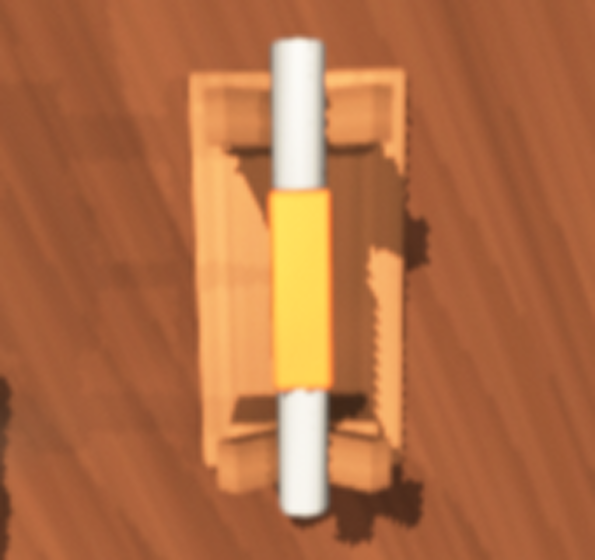

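```bash
python3 - <<'E'
from h import *
import pickle
p=pickle.load(open("w8.pkl","rb"))
W=lambda u,v:((u-1.25)/3.5+200,(v-1.25)/3.5+70)
c=[bp(p,W(*q),.085) for q in [(271,191),(330,190),(332,388),(274,388)]]
print(np.mean(c,0),np.linalg.norm(c[0]-c[3]),np.linalg.norm(c[0]-c[1])); d=(c[0]+c[1]-c[2]-c[3]);print("ang",np.arctan2(d[1],d[0]))
a,b=bp(p,W(298,40),.075),bp(p,W(303,515),.075);d=a-b;print(a,b,(a+b)/2,np.linalg.norm(d),np.arctan2(d[1],d[0]))
go([.5105,.230,.057],-.415)
E
```

```text
[0.51272819 0.22923397 0.085     ] 0.05061641184951537 0.015007171582558314
ang 1.171575280521306
[0.53681331 0.28655996 0.075     ] [0.48749578 0.17046412 0.075     ] [0.51215454 0.22851204 0.075     ] 0.12613667649063925 1.169095004812637
shift cm [5.14, 0.04, 13.92] rot [-0.001, 0.001, -0.0]
```

```bash
python3 - <<'E'
from h import *
go([.5115,.230,.057],-.407)
E
```

```text
shift cm [5.18, 0.13, 13.92] rot [-0.001, 0.001, -0.008]
```

Emit:
play_rows([
  [[3,0.1,2],[0,0,0],5],
  [[5.2,0.13,5],[0,0,-0.008],5],
  [[5.2,0.13,9],[0,0,-0.008],5],
  [[5.2,0.13,12],[0,0,-0.008],5],
  [[5.2,0.13,13.5],[0,0,-0.008],5],
  [[5.2,0.13,13.9],[0,0,-0.008],5],
  [[5.2,0.13,13.9],[0,0,-0.008],5],
], grip_force=10)

```text
time: 13.98
ee_pos: [0.5124, 0.2317, 0.0589]
eef_rot: [0.835, 0.55, 0.001, 0.0]
ft_force: [-0.6, 0.4, -0.4]
width: 0.0501
```

```bash
python3 - <<'E'
from h import *
p=camera("wrist"); save(p,"w9.png")
s=read_state();print(s['time'],s['ee_pos'],yaw(s),s['ft_force'],s['width'])
E
```

```text
14.025 [0.51256843 0.23192151 0.05919344] -0.4062462235624631 [-0.01809869  0.13661024 -0.67359505] 0.05039631620399296
```

View pics/w9.png

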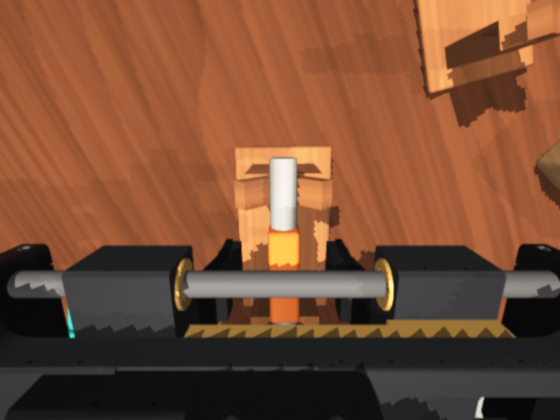

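Emit:
play_rows([
  [[0,0,0.2],[0,0,0],3],
  [[0,0,0.25],[0,0,0],1],
  [[0,0,0.25],[0,0,0],1],
  [[0,0,0.25],[0,0,0],1],
  [[0,0,0.25],[0,0,0],1],
])

```text
time: 14.65
ee_pos: [0.5123, 0.2316, 0.0557]
eef_rot: [0.835, 0.55, 0.0, 0.0]
ft_force: [3.2, 0.2, -0.1]
width: 0.0161
```

```bash
python3 - <<'E'
from h import *
s=read_state();print(s['time'],s['ee_pos'],yaw(s),s['ft_force'],s['width'])
E
```

```text
14.65 [0.51231472 0.23158246 0.05573444] -0.406304329301132 [ 3.2180595   0.16719483 -0.09188491] 0.016051982386949583
```

Emit:
play_rows([
  [[0,0,0],[0,0,0],1],
  [[0,0,0],[0,0,0],1],
  [[0,0,-1],[0,0,0],1],
  [[0,0,-3],[0,0,0],1],
  [[0,0,-6],[0,0,0],1],
  [[0,0,-8],[0,0,0],1],
  [[0,0,-9],[0,0,0],1],
  [[0,0,-9],[0,0,0],1],
], grip_force=30)

```text
time: 15.65
ee_pos: [0.5118, 0.232, 0.1459]
eef_rot: [0.835, 0.55, 0.0, -0.0]
ft_force: [0.3, 0.7, -1.5]
width: 0.0159
```

```bash
python3 - <<'E'
from h import *
p=camera("wrist"); save(p,"w10.png");camera("scene");camera("scene")
p=camera("scene"); save(p,"s10.png",(200,80,360,200),4)
s=read_state();print(s['time'],s['ee_pos'],yaw(s),s['ft_force'],s['width'])
go([.5757,.0002,.13],.0835)
E
```

```text
15.85 [0.5112845  0.23152963 0.14456276] -0.4059223842977969 [ 0.87226852  0.35119306 -0.34703302] 0.016021988882048352
shift cm [-18.71, 15.05, 1.46] rot [-0.001, 0.001, -0.489]
```

View pics/s10.png

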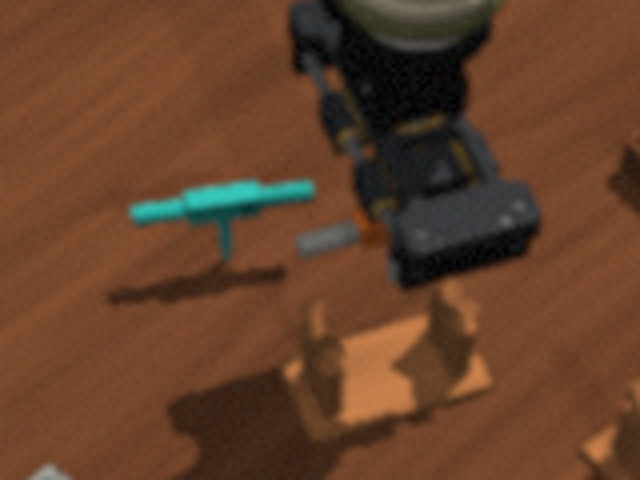

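View pics/w10.png

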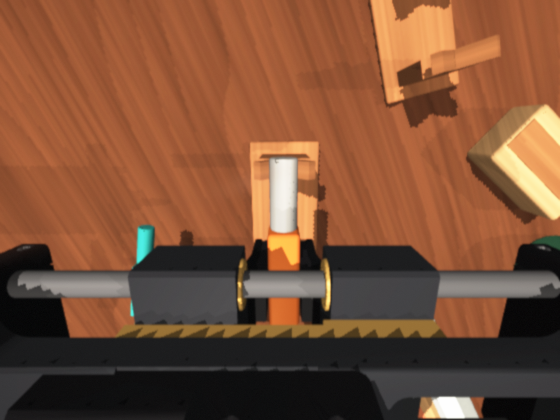

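```bash
python3 - <<'E'
from h import *
p=camera("wrist"); save(p,"w11.png",(240,130,330,260),5)
s=read_state(); R0=R.from_quat(s["eef_rot"]).as_matrix()
z=s["ee_pos"][2]
for uv,dz in [((284,157),.0193+.003),((284,231),.0293)]:
    print(R0.T@(bp(p,uv,z+dz)-s["ee_pos"]))
E
```

```text
[ 0.06013063  0.0010907  -0.02237167]
[ 0.02594351  0.00109553 -0.02933155]
```

View pics/w11.png

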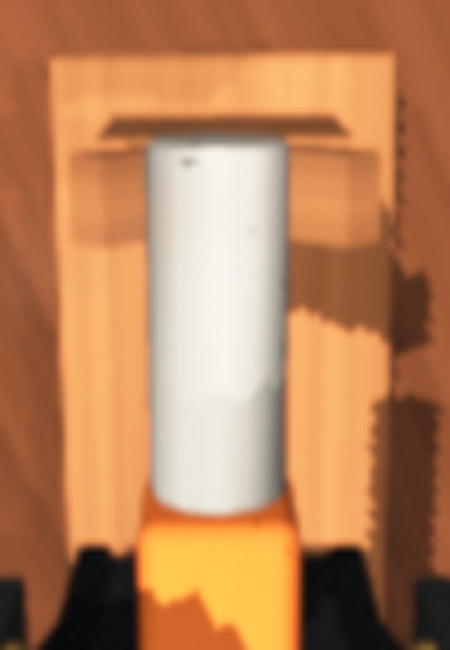

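Emit:
play_rows([
  [[-2.3,1.9,0],[0,0,-0.06],1],
  [[-5,4,0],[0,0,-0.13],1],
  [[-8,6.4,0],[0,0,-0.2],1],
  [[-11,8.8,0.3],[0,0,-0.28],1],
  [[-14,11.2,0.6],[0,0,-0.36],1],
  [[-16.5,13.2,1],[0,0,-0.43],1],
  [[-18,14.5,1.4],[0,0,-0.47],1],
  [[-18.7,15.05,1.46],[0,0,-0.489],1],
])

```text
time: 16.9
ee_pos: [0.576, -0.0008, 0.1302]
eef_rot: [0.678, 0.736, -0.001, -0.0]
ft_force: [0.7, 0.3, -0.6]
width: 0.0152
```

```bash
python3 - <<'E'
from h import *
camera("top");camera("scene");camera("wrist")
p=camera("wrist"); save(p,"w12.png")
p=camera("scene"); save(p,"s12.png",(150,120,310,310),3)
s=read_state();print(s['time'],s['ee_pos'],yaw(s),s['ft_force'],s['width'])
go([.5757,.0002,.075],.0835)
E
```

```text
17.15 [0.57613734 0.0017638  0.13096981] 0.08379910202461176 [ 0.25819893 -0.13033858 -0.8424855 ] 0.01564738558634514
shift cm [-0.16, -0.06, 5.6] rot [-0.0, -0.001, 0.0]
```

View pics/s12.png

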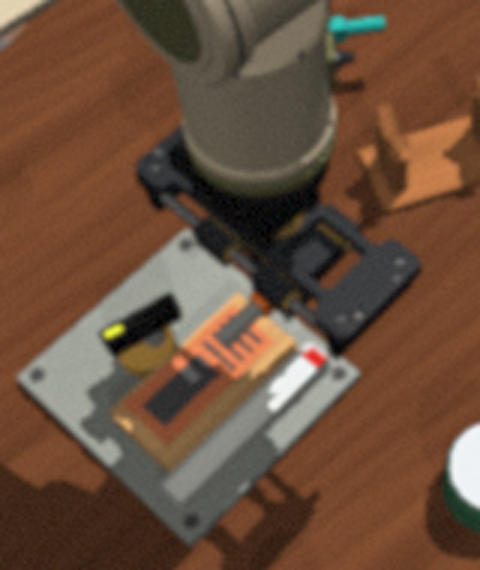

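View pics/w12.png

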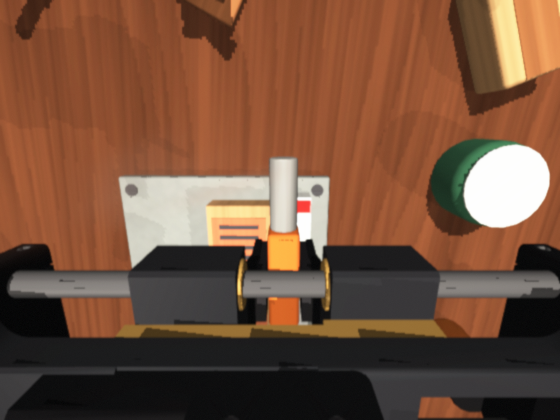

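```bash
python3 - <<'E'
from h import *
p=camera("wrist")
print(bp(p,(329,177),.012),bp(p,(120,177),.012))
E
```

```text
[0.61806377 0.03311265 0.012     ] [0.41783993 0.01630924 0.012     ]
```

Emit:
play_rows([
  [[-0.16,-0.06,1.5],[0,0,0],1],
  [[-0.16,-0.06,3],[0,0,0],1],
  [[-0.16,-0.06,4.2],[0,0,0],1],
  [[-0.16,-0.06,5],[0,0,0],1],
  [[-0.16,-0.06,5.4],[0,0,0],1],
  [[-0.16,-0.06,5.6],[0,0,0],1],
  [[-0.16,-0.06,5.6],[0,0,0],1],
])

```text
time: 18.08
ee_pos: [0.576, -0.0011, 0.0751]
eef_rot: [0.677, 0.736, 0.0, 0.0]
ft_force: [0.6, 0.2, -0.6]
width: 0.0157
```

```bash
python3 - <<'E'
from h import *
s=read_state();print(s['time'],s['ee_pos'],yaw(s),s['ft_force'],s['torque'],s['width'])
go([.5757,.0002,.072],.0835)
E
```

```text
18.075 [ 0.57595357 -0.00110907  0.0751277 ] 0.08299309292111871 [ 0.56285912  0.17894997 -0.57628195] [-0.07039096  0.03218991  0.00517832] 0.015746688813104356
shift cm [0.13, -0.01, 0.31] rot [0.0, -0.0, -0.001]
```

Emit:
play_rows([
  [[0.13,0,0.1],[0,0,0],1],
  [[0.13,0,0.2],[0,0,0],1],
  [[0.13,0,0.3],[0,0,0],1],
  [[0.13,0,0.36],[0,0,0],1],
  [[0.13,0,0.36],[0,0,0],1],
])

```text
time: 18.7
ee_pos: [0.5759, 0.0002, 0.0715]
eef_rot: [0.677, 0.736, 0.0, 0.0]
ft_force: [1.2, 0.1, -0.4]
width: 0.0155
```

```bash
python3 - <<'E'
from h import *
s=read_state();print(s['time'],s['ee_pos'],yaw(s),s['ft_force'],s['torque'],s['width'])
E
```

```text
18.7 [5.75923296e-01 1.50672042e-04 7.14819134e-02] 0.0829462196531348 [ 1.22490698  0.0830368  -0.42513124] [-0.07848742 -0.17289633  0.0217426 ] 0.015462934035914078
```

Emit:
play_rows([
  [[0,0,0.05],[0,0,0],1],
  [[0,0,0.1],[0,0,0],1],
  [[0,0,0.1],[0,0,0],1],
])

```text
time: 19.08
ee_pos: [0.5761, 0.0002, 0.071]
eef_rot: [0.677, 0.736, 0.0, 0.0]
ft_force: [-0.8, -0.5, 5.8]
width: 0.0158
```

```bash
python3 - <<'E'
from h import *
s=read_state();print(s['time'],s['ee_pos'],yaw(s),s['ft_force'],s['torque'],s['width'])
E
```

```text
19.075 [5.76146613e-01 1.54961943e-04 7.09809115e-02] 0.08288818959409029 [-0.81605422 -0.4790453   5.76374981] [-0.14010544  0.21412914  0.02134713] 0.01582023595050686
```

Emit:
play_rows([
  [[-0.31,0,0],[0,0,0],1],
  [[-0.62,0,0],[0,0,0],1],
  [[-0.93,0,0],[0,0,0],1],
  [[-1.24,0,0],[0,0,0],1],
  [[-1.55,0,0],[0,0,0],1],
  [[-1.86,0,0],[0,0,0],1],
  [[-2.17,0,0],[0,0,0],1],
  [[-2.48,0,0],[0,0,0],1],
])

```text
time: 20.08
ee_pos: [0.5778, -0.0247, 0.0703]
eef_rot: [0.677, 0.736, 0.0, -0.0]
ft_force: [0.4, 4.9, 3.9]
width: 0.0158
```

```bash
python3 - <<'E'
from h import *
s=read_state();print(s['time'],s['ee_pos'],yaw(s),s['ft_force'],s['torque'],s['width'])
u=np.array([-.0834,.9965]);d=s['ee_pos'][:2]-np.array([.5811,-.0646]);print("fence y,x mm",1000*d@u,1000*(d@[.9965,.0834]))
E
```

```text
20.075 [ 0.57779428 -0.0246851   0.07034824] 0.08298934010659473 [0.42444951 4.88773879 3.86593245] [1.16589409 0.02116181 0.03014718] 0.01575689814763242
fence y,x mm 40.050891496097485 0.03474792805455421
```

Emit:
play_rows([
  [[-0.31,0,-0.02],[0,0,0],1],
  [[-0.62,0,-0.03],[0,0,0],1],
  [[-0.93,0,-0.03],[0,0,0],1],
  [[-1.24,0,-0.03],[0,0,0],1],
  [[-1.55,0,-0.03],[0,0,0],1],
  [[-1.86,0,-0.03],[0,0,0],1],
  [[-2.17,0,-0.03],[0,0,0],1],
  [[-2.48,0,-0.03],[0,0,0],1],
], grip_force=50)

```text
time: 21.08
ee_pos: [0.5798, -0.0495, 0.0706]
eef_rot: [0.677, 0.736, -0.0, -0.0]
ft_force: [1.3, 2.2, 1.8]
width: 0.0153
```

```bash
python3 - <<'E'
from h import *
s=read_state();print(s['time'],s['ee_pos'],yaw(s),s['ft_force'],s['torque'],s['width'])
u=np.array([-.0834,.9965]);d=s['ee_pos'][:2]-np.array([.5811,-.0646]);print("fence y,x mm",1000*d@u,1000*(d@[.9965,.0834]))
E
```

```text
21.075 [ 0.57976785 -0.04951651  0.0706059 ] 0.08297565321583653 [1.32007217 2.15158901 1.79163957] [ 0.63250015 -0.10178248  0.01048044] 0.015256648315981598
fence y,x mm 15.14179855520393 -0.06952353961872802
```

Steady light contact, on the seam line. Continue.

Emit:
play_rows([
  [[-0.31,0,0.01],[0,0,0],1],
  [[-0.62,0,0.01],[0,0,0],1],
  [[-0.93,0,0.01],[0,0,0],1],
  [[-1.24,0,0.01],[0,0,0],1],
  [[-1.55,0,0.01],[0,0,0],1],
  [[-1.86,0,0.01],[0,0,0],1],
  [[-2.17,0,0.01],[0,0,0],1],
  [[-2.48,0,0.01],[0,0,0],1],
])

```text
time: 22.08
ee_pos: [0.5818, -0.0742, 0.0705]
eef_rot: [0.677, 0.736, 0.0, -0.0]
ft_force: [0.3, 2.9, 1.9]
width: 0.0157
```

```bash
python3 - <<'E'
from h import *
s=read_state();print(s['time'],s['ee_pos'],yaw(s),s['ft_force'],s['torque'],s['width'])
u=np.array([-.0834,.9965]);d=s['ee_pos'][:2]-np.array([.5811,-.0646]);print("fence y,x mm",1000*d@u,1000*(d@[.9965,.0834]))
E
```

```text
22.075 [ 0.58180829 -0.07417391  0.07051463] 0.08297999375289598 [0.27509438 2.93219688 1.94225564] [0.80071448 0.06022412 0.02856605] 0.01567952626489731
fence y,x mm -9.599470461603593 -0.09265323105830477
```

Emit:
play_rows([
  [[-0.31,0,0],[0,0,0],1],
  [[-0.62,0,0],[0,0,0],1],
  [[-0.93,0,0],[0,0,0],1],
  [[-1.24,0,0],[0,0,0],1],
  [[-1.55,0,0],[0,0,0],1],
  [[-1.86,0,0],[0,0,0],1],
  [[-2.17,0,0],[0,0,0],1],
  [[-2.48,0,0],[0,0,0],1],
])

```text
time: 23.08
ee_pos: [0.5839, -0.0989, 0.0705]
eef_rot: [0.677, 0.736, 0.0, -0.0]
ft_force: [-0.3, 3.4, 1.8]
width: 0.0156
```

```bash
python3 - <<'E'
from h import *
s=read_state();print(s['time'],s['ee_pos'],yaw(s),s['ft_force'],s['torque'],s['width'])
u=np.array([-.0834,.9965]);d=s['ee_pos'][:2]-np.array([.5811,-.0646]);print("fence y,x mm",1000*d@u,1000*(d@[.9965,.0834]))
E
```

```text
23.075 [ 0.58385655 -0.09887483  0.07048707] 0.08295016780202993 [-0.29089217  3.4176716   1.79195961] [8.37731061e-01 8.20873781e-02 3.48153131e-04] 0.015590555898027247
fence y,x mm -34.38476088398919 -0.1116203085408991
```

Emit:
play_rows([
  [[-0.31,0,0],[0,0,0],1],
  [[-0.62,0,0],[0,0,0],1],
  [[-0.93,0,0],[0,0,0],1],
  [[-1.24,0,0],[0,0,0],1],
  [[-1.55,0,0],[0,0,0],1],
  [[-1.86,0,0],[0,0,0],1],
  [[-2.17,0,0],[0,0,0],1],
  [[-2.48,0,0],[0,0,0],1],
])

```text
time: 24.08
ee_pos: [0.5859, -0.1236, 0.0705]
eef_rot: [0.677, 0.736, 0.0, -0.0]
ft_force: [-0.8, 3.9, 2.6]
width: 0.0154
```

Emit:
play_rows([
  [[-0.31,0,0],[0,0,0],1],
  [[-0.58,0,0],[0,0,0],1],
  [[-0.7,0,0],[0,0,0],1],
  [[-0.7,0,0],[0,0,0],1],
])

```text
time: 24.58
ee_pos: [0.5865, -0.1314, 0.0706]
eef_rot: [0.677, 0.736, -0.0, 0.0]
ft_force: [0.3, -2.9, 1.8]
width: 0.0158
```

```bash
python3 - <<'E'
from h import *
s=read_state();print(s['time'],s['ee_pos'],yaw(s),s['ft_force'],s['torque'],s['width'])
u=np.array([-.0834,.9965]);d=s['ee_pos'][:2]-np.array([.5811,-.0646]);print("fence y,x mm",1000*d@u,1000*(d@[.9965,.0834]))
p=camera("wrist");save(p,"w13.png");p=camera("top");save(p,"t13.png",(270,120,430,290),4)
p=camera("scene");save(p,"s13.png",(130,150,310,310),4)
E
```

```text
24.575 [ 0.58653214 -0.13144758  0.07061219] 0.08233681839708135 [ 0.25420212 -2.85132155  1.76545812] [-0.37154274  0.08235537  0.03279118] 0.015781543742303925
fence y,x mm -67.06665092577423 -0.16196037612536165
```

View pics/w13.png

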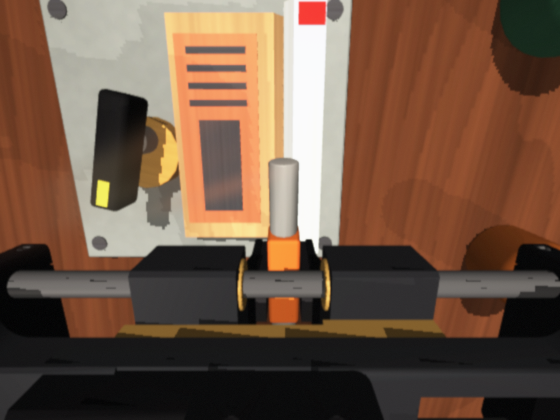

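View pics/s13.png

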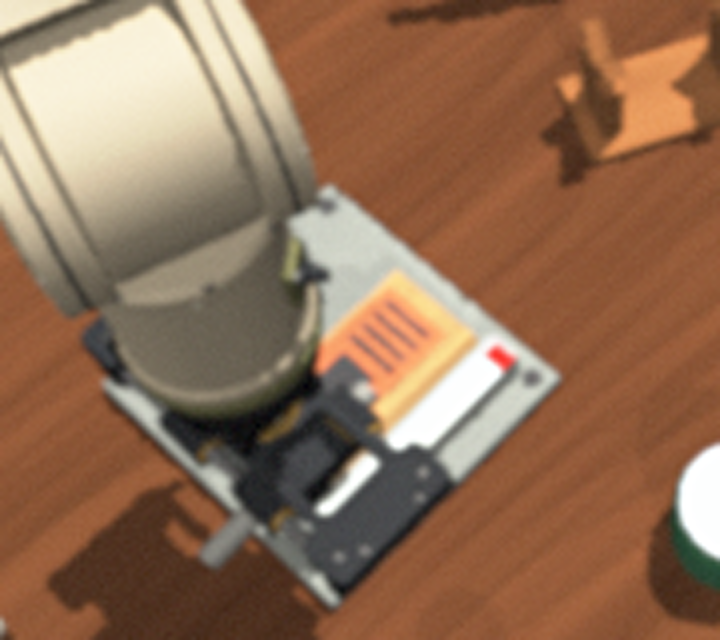

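Emit:
play_rows([
  [[0,0,-0.5],[0,0,0],1],
  [[0,0,-2],[0,0,0],1],
  [[0,0,-4],[0,0,0],1],
  [[0,0,-6],[0,0,0],1],
  [[0,0,-7],[0,0,0],1],
  [[0,0,-7],[0,0,0],1],
])

```text
time: 25.48
ee_pos: [0.5869, -0.1303, 0.1414]
eef_rot: [0.677, 0.736, 0.001, 0.0]
ft_force: [0.2, -0.3, -1.6]
width: 0.0153
```

```bash
python3 - <<'E'
from h import *
camera("top");camera("top")
s=read_state();print(s['time'],s['ee_pos'],yaw(s),s['ft_force'],s['torque'],s['width'])
go([.5123,.2316,.14],-.4063)
E
```

```text
25.575 [ 0.58618585 -0.13021642  0.13993916] 0.08313162236121792 [-1.68227417 -0.69612792 -1.73453979] [-0.1063708   0.1143381   0.07358461] 0.015592902664748949
shift cm [36.67, -4.36, 0.01] rot [-0.001, -0.0, 0.489]
```

Emit:
play_rows([
  [[3,-0.4,0],[0,0,0.04],1],
  [[8,-1,0],[0,0,0.1],1],
  [[13.5,-1.6,0],[0,0,0.18],1],
  [[19,-2.3,0],[0,0,0.26],1],
  [[24.5,-2.9,0],[0,0,0.34],1],
  [[30,-3.6,0],[0,0,0.41],1],
  [[34.5,-4.1,0],[0,0,0.46],1],
  [[36.67,-4.36,0],[0,0,0.489],1],
])

```text
time: 26.58
ee_pos: [0.511, 0.2344, 0.1396]
eef_rot: [0.834, 0.551, -0.001, -0.001]
ft_force: [-0.1, -0.9, -1.5]
width: 0.0157
```

Emit:
play_rows([
  [[0,0,0],[0,0,0],1],
  [[0,0,0],[0,0,0],1],
  [[0,0,0],[0,0,0],1],
])

```text
time: 26.95
ee_pos: [0.5131, 0.2299, 0.1404]
eef_rot: [0.836, 0.549, -0.0, 0.0]
ft_force: [-0.6, 0.8, -0.8]
width: 0.0154
```

```bash
python3 - <<'E'
from h import *
p=camera("wrist");save(p,"w14.png",(200,120,370,260),4)
s=read_state();print(s['time'],s['ee_pos'],yaw(s),s['ft_force'],s['torque'],s['width'])
go([.5123,.2316,.0562],-.4063)
E
```

```text
27.0 [0.51308212 0.23014448 0.14048785] -0.40764045459831333 [ 0.50623028  0.69362675 -1.20748011] [-0.06851046  0.06166457  0.01476578] 0.01522797831991863
shift cm [0.1, -0.13, 8.43] rot [0.0, 0.0, -0.001]
```

View pics/w14.png

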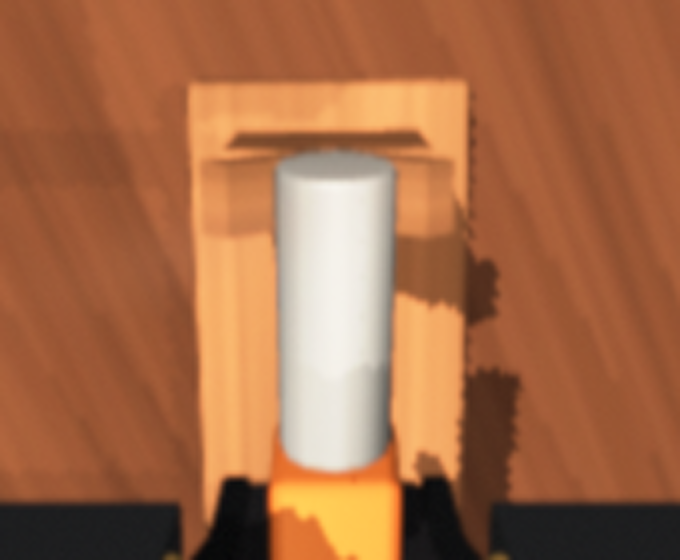

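```bash
python3 - <<'E'
from h import *
p=camera("wrist"); save(p,"w15.png",(200,120,370,260),4)
s=read_state(); R0=R.from_quat(s["eef_rot"]).as_matrix(); P0=np.array(s["ee_pos"])
def proj(L,ox,phi,oz=-.0193):
    # stylus frame: X along tool x, Y tool y, Z up(-tool z)
    X=np.array(L,float); c,sn=np.cos(phi),np.sin(phi)
    Xr=np.c_[c*X[:,0]-sn*X[:,2]+ox, X[:,1]+.0008, -(sn*X[:,0]+c*X[:,2])+oz]
    return pr(p,Xr@R0.T+P0)
def pts(ox,phi,oz=-.0193): # cap top, cap bottom(visible), steel at orange top, orange top-front edge
    q=proj([[.062,0,.007],[.062,0,-.007],[.062,0.007,0],[.062,-.007,0],[.026,0,.007],[.026,0,.010],[.026,.008,.01],[.026,-.008,.01]],ox,phi,oz)
    return np.array([q[0,1],q[1,1],abs(q[2,0]-q[3,0]),q[5,1],abs(q[6,0]-q[7,0])])
for phi in [0,.05,.1,.15,.2,.25]: print(phi,pts(0,phi).round(1))
E
```

```text
0 [153.2 150.9  29.4 230.5  33.6]
0.05 [154.8 150.8  30.  232.4  33.9]
0.1 [156.7 151.1  30.7 234.6  34.1]
0.15 [159.2 151.6  31.4 236.8  34.4]
0.2 [162.  152.6  32.  239.2  34.6]
0.25 [165.4 153.9  32.7 241.7  34.8]
```

View pics/w15.png

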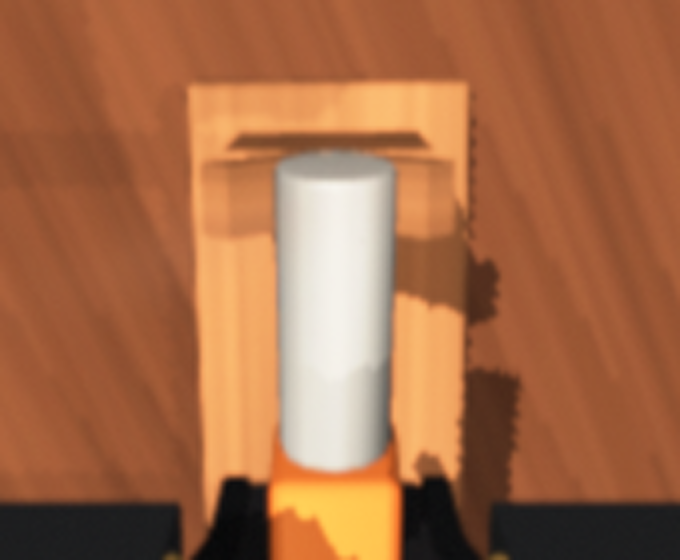

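Emit:
play_rows([
  [[-0.1,-0.1,1],[0,-0.07,0],1],
  [[-0.18,-0.13,2.5],[0,-0.145,0],1],
  [[-0.18,-0.13,4.5],[0,-0.145,0],1],
  [[-0.18,-0.13,6.3],[0,-0.145,0],1],
  [[-0.18,-0.13,7.3],[0,-0.145,0],1],
  [[-0.18,-0.13,7.9],[0,-0.145,0],1],
  [[-0.18,-0.13,8.1],[0,-0.145,0],1],
  [[-0.18,-0.13,8.1],[0,-0.145,0],1],
])

```text
time: 28.05
ee_pos: [0.511, 0.2304, 0.06]
eef_rot: [0.833, 0.549, -0.06, 0.04]
ft_force: [0.7, -0.6, -1.3]
width: 0.0153
```

```bash
python3 - <<'E'
from h import *
s=read_state();print(s['time'],s['ee_pos'],yaw(s),s['ft_force'],s['torque'],s['width'])
p=camera("wrist");save(p,"w16.png",(200,120,370,260),4)
p=camera("scene");save(p,"s16.png",(200,80,360,200),4)
E
```

```text
28.05 [0.51101467 0.23040622 0.05995778] -0.40604838776617697 [ 0.67238005 -0.64622734 -1.27778987] [ 0.09560064  0.00758159 -0.05126811] 0.015344666015224573
```

View pics/w16.png

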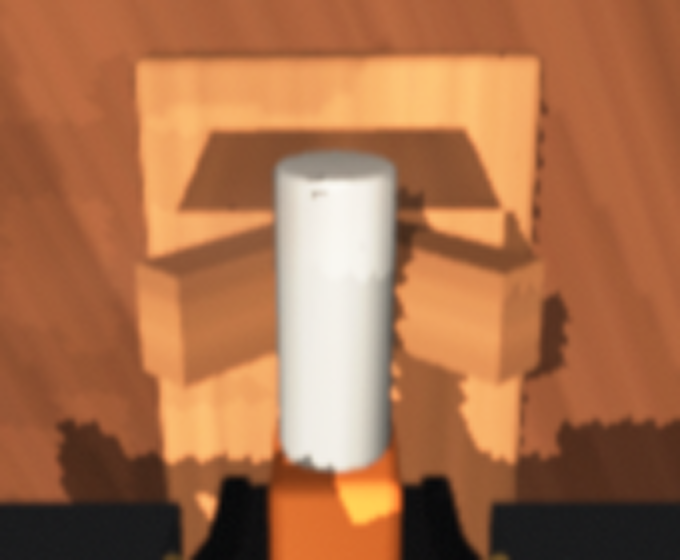

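View pics/s16.png

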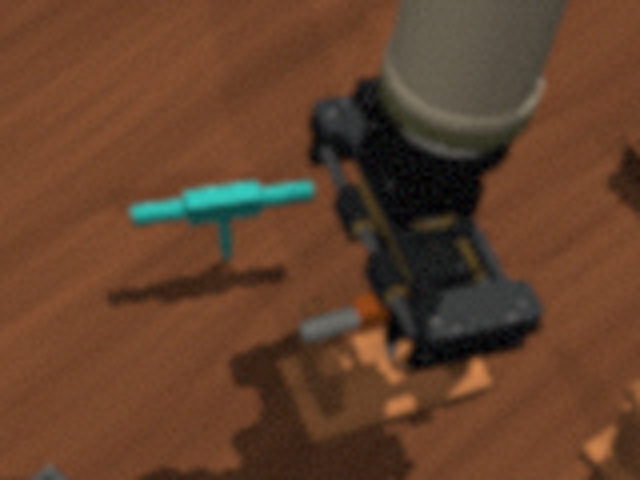

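Emit:
play_rows([
  [[0.03,0,0.2],[0,0,0],1],
  [[0.06,0,0.38],[0,0,0],1],
  [[0.06,0,0.42],[0,0,0],1],
  [[0.06,0,0.42],[0,0,0],1],
])

```text
time: 28.65
ee_pos: [0.5115, 0.2302, 0.0559]
eef_rot: [0.833, 0.549, -0.06, 0.04]
ft_force: [2.4, -0.8, 4.7]
width: 0.0157
```

```bash
python3 - <<'E'
from h import *
s=read_state();print(s['time'],s['ee_pos'],yaw(s),s['ft_force'],s['torque'],s['width'])
E
```

```text
28.65 [0.51148869 0.23023845 0.05588355] -0.4061228152032987 [ 2.42514994 -0.76513801  4.6536559 ] [-0.52890603 -0.27949033  0.22469174] 0.01565924173971814
```

```bash
python3 - <<'E'
from h import *
go([.5115,.2303,.0562],-.4063); go([.5123,.2316,.0562],-.4063)
E
```

```text
shift cm [0.0, -0.0, -0.03] rot [0.001, 0.144, 0.0]
shift cm [0.15, 0.02, -0.05] rot [0.001, 0.144, 0.0]
```

Emit:
play_rows([
  [[0,0,0],[0,0,0],2.5],
  [[0,0,0],[0,0,0],3],
  [[0,0,0],[0,0.07,0],3],
  [[0,0,-0.03],[0,0.144,0],3],
  [[0,0,-0.03],[0,0.144,0],3],
])

```text
time: 29.28
ee_pos: [0.5104, 0.229, 0.0556]
eef_rot: [0.836, 0.549, -0.001, 0.0]
ft_force: [-0.1, 0.4, 0.4]
width: 0.0297
```

```bash
python3 - <<'E'
from h import *
p=camera("wrist");save(p,"w17.png",(200,120,370,260),4)
s=read_state();print(s['time'],s['ee_pos'],yaw(s),s['ft_force'],s['torque'],s['width'])
E
```

```text
29.325 [0.51046493 0.22989818 0.05560769] -0.4068034719780993 [-0.3706792   0.61253759  0.36033985] [-0.08051286  0.12561307  0.00346069] 0.03031425054124248
```

View pics/w17.png

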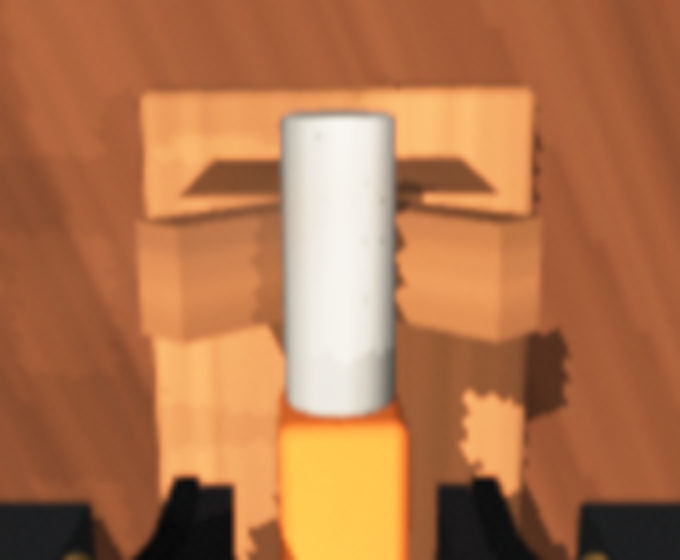

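Emit:
play_rows([
  [[0.2,0.05,0],[0,0,0],3],
  [[0.2,0.05,0],[0,0,0],1],
  [[0.2,0.05,0],[0,0,0],1],
  [[0.2,0.05,0],[0,0,0],1],
  [[0.2,0.05,-1],[0,0,0],1],
  [[0.2,0.05,-3],[0,0,0],1],
  [[0.2,0.05,-6],[0,0,0],1],
  [[0.2,0.05,-8.5],[0,0,0],1],
], grip_force=60)

```text
time: 30.32
ee_pos: [0.5119, 0.2321, 0.1422]
eef_rot: [0.835, 0.55, -0.0, 0.0]
ft_force: [-0.0, 0.0, -0.7]
width: 0.0158
```

```bash
python3 - <<'E'
from h import *
camera("top")
p=camera("wrist");save(p,"w18.png",(200,120,370,260),4)
s=read_state();print(s['time'],s['ee_pos'],yaw(s),s['ft_force'],s['torque'],s['width'])
go([.5757,.0005,.14],.083)
E
```

```text
30.425 [0.51331629 0.23284125 0.1438838 ] -0.40613293489529123 [-0.75861207  1.12801722 -1.49241111] [-0.11914277  0.08418499 -0.00013458] 0.015163728934499417
shift cm [-18.88, 14.91, 0.37] rot [0.003, -0.002, -0.489]
```

View pics/w18.png

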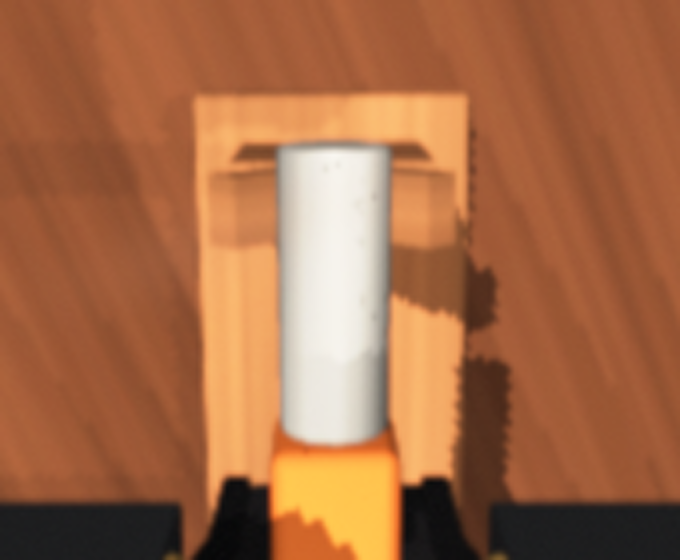

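Emit:
play_rows([
  [[-2.3,1.9,0],[0,0,-0.06],1],
  [[-5,4,0],[0,0,-0.13],1],
  [[-8,6.4,0],[0,0,-0.2],1],
  [[-11,8.8,0],[0,0,-0.28],1],
  [[-14,11.2,0],[0,0,-0.36],1],
  [[-16.5,13.2,0.2],[0,0,-0.43],1],
  [[-18,14.4,0.3],[0,0,-0.47],1],
  [[-18.7,14.9,0.4],[0,0,-0.489],1],
])

```text
time: 31.42
ee_pos: [0.5747, 0.0002, 0.136]
eef_rot: [0.677, 0.736, -0.001, -0.0]
ft_force: [-0.6, 0.5, -1.6]
width: 0.0158
```

Emit:
play_rows([
  [[0,0,1],[0,0,0],1],
  [[0,0,2.5],[0,0,0],1],
  [[0,0,4],[0,0,0],1],
  [[0,0,5],[0,0,0],1],
  [[0,0,5],[0,0,0],1],
  [[0,0,5],[0,0,0],1],
])

```text
time: 32.17
ee_pos: [0.5754, 0.0014, 0.0871]
eef_rot: [0.677, 0.736, -0.0, 0.0]
ft_force: [-0.1, -0.3, -1.5]
width: 0.0156
```

```bash
python3 - <<'E'
from h import *
s=read_state();print(s['time'],s['ee_pos'],yaw(s),s['ft_force'],s['torque'],s['width'])
go([.5755,.0022,.0715],.083)
E
```

```text
32.175 [0.57538818 0.00139945 0.08712648] 0.08296980945369832 [-0.09421977 -0.28741644 -1.54279328] [-0.05424038  0.03886759  0.00261278] 0.01562504220887553
shift cm [0.08, 0.02, 1.56] rot [0.0, 0.001, -0.0]
```

Emit:
play_rows([
  [[0.08,0.03,0.7],[0,0,0],1],
  [[0.08,0.03,1.2],[0,0,0],1],
  [[0.08,0.03,1.45],[0,0,0],1],
  [[0.08,0.03,1.58],[0,0,0],1],
  [[0.08,0.03,1.6],[0,0,0],1],
  [[0.08,0.03,1.6],[0,0,0],1],
])

```text
time: 32.92
ee_pos: [0.5759, 0.0022, 0.0713]
eef_rot: [0.677, 0.736, 0.0, 0.001]
ft_force: [2.4, 0.9, 2.3]
width: 0.0157
```

```bash
python3 - <<'E'
from h import *
s=read_state();print(s['time'],s['ee_pos'],yaw(s),s['ft_force'],s['torque'],s['width'])
u=np.array([-.0834,.9965]);d=s['ee_pos'][:2]-np.array([.5811,-.0646]);print("fence y,x mm",1000*d@u,1000*(d@[.9965,.0834]))
E
```

```text
32.925 [0.5759159  0.00219438 0.07127986] 0.08297143618746307 [2.35741041 0.89083485 2.28646816] [-0.03999524 -0.67347428 -0.04152663] 0.015741808363218153
fence y,x mm 66.99295027278858 0.40469395809905695
```

Emit:
play_rows([
  [[-0.31,0.02,0],[0,0,0],1],
  [[-0.62,0.03,0],[0,0,0],1],
  [[-0.93,0.03,0],[0,0,0],1],
  [[-1.24,0.03,0],[0,0,0],1],
  [[-1.55,0.03,0],[0,0,0],1],
  [[-1.86,0.03,0],[0,0,0],1],
  [[-2.17,0.03,0],[0,0,0],1],
  [[-2.48,0.03,0],[0,0,0],1],
])

```text
time: 33.92
ee_pos: [0.5779, -0.0213, 0.0711]
eef_rot: [0.677, 0.736, 0.0, -0.0]
ft_force: [1.1, 5.3, 4.5]
width: 0.0154
```

```bash
python3 - <<'E'
from h import *
s=read_state();print(s['time'],s['ee_pos'],yaw(s),s['ft_force'],s['torque'],s['width'])
u=np.array([-.0834,.9965]);d=s['ee_pos'][:2]-np.array([.5811,-.0646]);print("fence y,x mm",1000*d@u,1000*(d@[.9965,.0834]))
E
```

```text
33.925 [ 0.57791416 -0.02127932  0.07111264] 0.08393447366556991 [1.13869391 5.27102506 4.49526282] [ 1.38840821 -0.35305979 -0.01280071] 0.015445756968418848
fence y,x mm 43.43476042394438 0.4382509053082558
```

Emit:
play_rows([
  [[-0.31,0,-0.03],[0,0,0],1],
  [[-0.62,0,-0.04],[0,0,0],1],
  [[-0.93,0,-0.04],[0,0,0],1],
  [[-1.24,0,-0.04],[0,0,0],1],
  [[-1.55,0,-0.04],[0,0,0],1],
  [[-1.86,0,-0.04],[0,0,0],1],
  [[-2.17,0,-0.04],[0,0,0],1],
  [[-2.48,0,-0.04],[0,0,0],1],
])

```text
time: 34.92
ee_pos: [0.5798, -0.0473, 0.0713]
eef_rot: [0.677, 0.736, -0.0, 0.0]
ft_force: [1.9, 4.4, 2.9]
width: 0.0157
```

```bash
python3 - <<'E'
from h import *
s=read_state();print(s['time'],s['ee_pos'],yaw(s),s['ft_force'],s['torque'],s['width'])
u=np.array([-.0834,.9965]);d=s['ee_pos'][:2]-np.array([.5811,-.0646]);print("fence y,x mm",1000*d@u,1000*(d@[.9965,.0834]))
E
```

```text
34.925 [ 0.57981361 -0.04730042  0.07126669] 0.08306810363670532 [1.85117306 4.41440591 2.90678396] [ 1.15053309 -0.62856455 -0.02224361] 0.015699303275005898
fence y,x mm 17.346316331341292 0.16090195165895976
```

Emit:
play_rows([
  [[-0.31,0,-0.01],[0,0,0],1],
  [[-0.62,0,-0.02],[0,0,0],1],
  [[-0.93,0,-0.02],[0,0,0],1],
  [[-1.24,0,-0.02],[0,0,0],1],
  [[-1.55,0,-0.02],[0,0,0],1],
  [[-1.86,0,-0.02],[0,0,0],1],
  [[-2.17,0,-0.02],[0,0,0],1],
  [[-2.48,0,-0.02],[0,0,0],1],
])

```text
time: 35.92
ee_pos: [0.5818, -0.0722, 0.0714]
eef_rot: [0.677, 0.736, -0.0, 0.0]
ft_force: [3.2, 3.3, 1.6]
width: 0.0154
```

```bash
python3 - <<'E'
from h import *
s=read_state();print(s['time'],s['ee_pos'],yaw(s),s['ft_force'],s['torque'],s['width'])
u=np.array([-.0834,.9965]);d=s['ee_pos'][:2]-np.array([.5811,-.0646]);print("fence y,x mm",1000*d@u,1000*(d@[.9965,.0834]))
E
```

```text
35.925 [ 0.5817618  -0.07215931  0.07142515] 0.08303320807597996 [3.18873159 3.2811752  1.57128677] [ 0.80511388 -0.72095028  0.02007925] 0.015402812263006247
fence y,x mm -7.5880464165733175 0.029038886605855897
```

Emit:
play_rows([
  [[-0.31,0.01,0],[0,0,0],1],
  [[-0.62,0.02,0],[0,0,0],1],
  [[-0.93,0.03,0],[0,0,0],1],
  [[-1.24,0.03,0],[0,0,0],1],
  [[-1.55,0.03,0],[0,0,0],1],
  [[-1.86,0.03,0],[0,0,0],1],
  [[-2.17,0.04,0],[0,0,0],1],
  [[-2.48,0.04,0],[0,0,0],1],
])

```text
time: 36.92
ee_pos: [0.5841, -0.0969, 0.0714]
eef_rot: [0.677, 0.736, -0.001, 0.0]
ft_force: [1.3, 2.4, 2.3]
width: 0.0152
```

```bash
python3 - <<'E'
from h import *
s=read_state();print(s['time'],s['ee_pos'],yaw(s),s['ft_force'],s['torque'],s['width'])
u=np.array([-.0834,.9965]);d=s['ee_pos'][:2]-np.array([.5811,-.0646]);print("fence y,x mm",1000*d@u,1000*(d@[.9965,.0834]))
E
```

```text
36.925 [ 0.58407869 -0.09691611  0.07135141] 0.08290395477321613 [1.30191765 2.40278867 2.29970324] [ 0.67876204 -0.29707177 -0.03050231] 0.015240988068482798
fence y,x mm -32.45142650805258 0.2731003535796251
```

Emit:
play_rows([
  [[-0.31,0,0],[0,0,0],1],
  [[-0.62,0,0],[0,0,0],1],
  [[-0.93,0,0],[0,0,0],1],
  [[-1.24,0,0],[0,0,0],1],
  [[-1.55,0.01,0],[0,0,0],1],
  [[-1.86,0.01,0],[0,0,0],1],
  [[-2.17,0.01,0],[0,0,0],1],
  [[-2.48,0.01,0],[0,0,0],1],
])

```text
time: 37.92
ee_pos: [0.5863, -0.1216, 0.0714]
eef_rot: [0.677, 0.736, -0.001, 0.0]
ft_force: [0.6, 2.7, 1.0]
width: 0.0155
```

```bash
python3 - <<'E'
from h import *
s=read_state();print(s['time'],s['ee_pos'],yaw(s),s['ft_force'],s['torque'],s['width'])
u=np.array([-.0834,.9965]);d=s['ee_pos'][:2]-np.array([.5811,-.0646]);print("fence y,x mm",1000*d@u,1000*(d@[.9965,.0834]))
p=camera("wrist");save(p,"w19.png",(200,120,370,260),4)
E
```

```text
37.925 [ 0.58630112 -0.12160993  0.0714158 ] 0.0829338407315218 [0.61304172 2.72916096 0.99881427] [ 0.49906783 -0.04447113 -0.03790258] 0.015450300283416093
fence y,x mm -57.24416358305406 0.4282849053227663
```

View pics/w19.png

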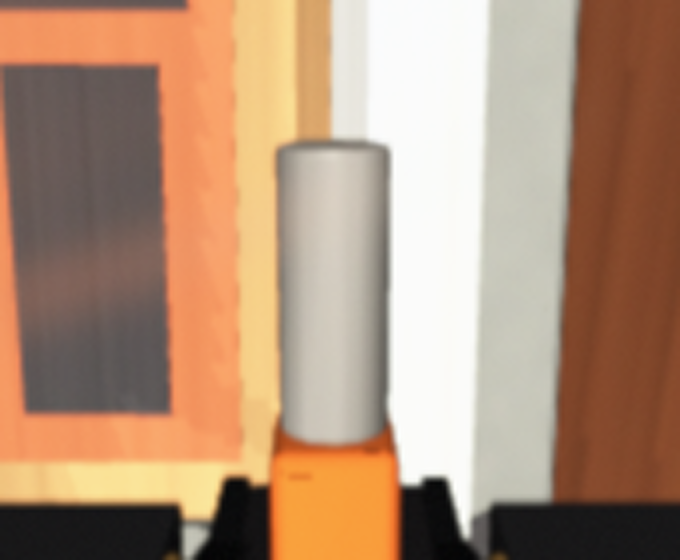

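Emit:
play_rows([
  [[-0.31,0,0],[0,0,0],1],
  [[-0.6,0,0],[0,0,0],1],
  [[-0.85,0,0],[0,0,0],1],
  [[-0.85,0,0],[0,0,0],1],
  [[-0.85,0,-0.5],[0,0,0],1],
  [[-0.85,0,-2.5],[0,0,0],1],
  [[-0.85,0,-5.5],[0,0,0],1],
  [[-0.85,0,-7],[0,0,0],1],
])

```text
time: 38.98
ee_pos: [0.5877, -0.1297, 0.1432]
eef_rot: [0.677, 0.736, 0.0, 0.001]
ft_force: [0.9, -0.2, -1.4]
width: 0.0158
```

```bash
python3 - <<'E'
from h import *
camera("top");camera("top")
s=read_state();print(s['time'],s['ee_pos'],yaw(s),s['ft_force'],s['torque'],s['width'])
go([.5122,.2326,.145],-.4063)
E
```

```text
39.075 [ 0.58800355 -0.12984106  0.1430795 ] 0.08303993334558453 [ 0.14323843 -0.24506033 -0.84058551] [-0.0960073  -0.03535661  0.01387826] 0.015411966517328889
shift cm [36.75, -4.55, -0.25] rot [0.003, 0.001, 0.489]
```

Emit:
play_rows([
  [[3,-0.4,0],[0,0,0.04],1],
  [[8,-1,0],[0,0,0.1],1],
  [[13.5,-1.6,0],[0,0,0.18],1],
  [[19,-2.3,0],[0,0,0.26],1],
  [[24.5,-3,0],[0,0,0.34],1],
  [[30,-3.7,0],[0,0,0.41],1],
  [[34.5,-4.3,0],[0,0,0.46],1],
  [[36.65,-4.55,0],[0,0,0.489],1],
])

```text
time: 40.08
ee_pos: [0.5095, 0.2348, 0.1398]
eef_rot: [0.834, 0.551, -0.001, -0.0]
ft_force: [-0.5, -1.7, -2.0]
width: 0.0153
```

Emit:
play_rows([
  [[0,0,1],[0,0,0],1],
  [[0,0,2],[0,0,0],1],
  [[0,0,3],[0,0,0],1],
  [[0,0,3],[0,0,0],1],
  [[0,0,3],[0,0,0],1],
])

```text
time: 40.7
ee_pos: [0.5117, 0.2313, 0.1114]
eef_rot: [0.835, 0.55, -0.0, 0.0]
ft_force: [0.6, 0.2, -1.3]
width: 0.0152
```

```bash
python3 - <<'E'
from h import *
p=camera("wrist");save(p,"w20.png",(200,120,370,260),4)
s=read_state();print(s['time'],s['ee_pos'],yaw(s),s['ft_force'],s['torque'],s['width'])
go([.5118,.2316,.0562],-.4063)
E
```

```text
40.75 [0.51172662 0.2315512  0.1115753 ] -0.4063840805174811 [-0.74952706 -0.25262481 -1.55641703] [-0.12649364  0.06122623  0.02439733] 0.015557839075295716
shift cm [0.01, 0.0, 5.54] rot [0.0, 0.0, -0.0]
```

View pics/w20.png

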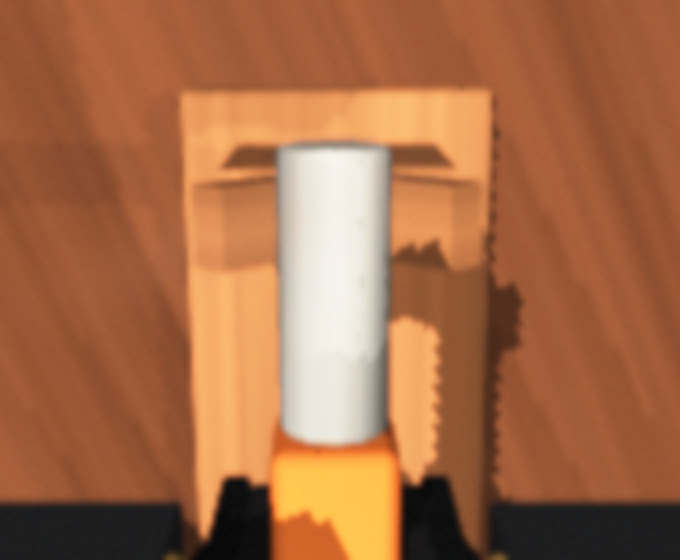

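Level and centred over the rack. Lower.

Emit:
play_rows([
  [[0,0,1.5],[0,0,0],1],
  [[0,0,3],[0,0,0],1],
  [[0,0,4.3],[0,0,0],1],
  [[0,0,5.1],[0,0,0],1],
  [[0,0,5.4],[0,0,0],1],
  [[0,0,5.55],[0,0,0],1],
  [[0,0,5.55],[0,0,0],1],
])

```text
time: 41.62
ee_pos: [0.5119, 0.2316, 0.0562]
eef_rot: [0.835, 0.55, 0.0, 0.0]
ft_force: [0.6, -0.8, 0.5]
width: 0.0154
```

```bash
python3 - <<'E'
from h import *
s=read_state();print(s['time'],s['ee_pos'],yaw(s),s['ft_force'],s['torque'],s['width'])
E
```

```text
41.625 [0.51188734 0.23161024 0.05616199] -0.406219163466454 [ 0.58730174 -0.79166591  0.52419847] [-0.35008113 -0.17642172  0.10186709] 0.015406808148923883
```

Emit:
play_rows([
  [[0,0,0.03],[0,0,0],1.8],
  [[0,0,0.03],[0,0,0],3],
  [[0,0,0.03],[0,0,0],3],
  [[0,0,-1],[0,0,0],3],
  [[0,0,-4],[0,0,0],3],
  [[0,0,-8],[0,0,0],3],
  [[-3,0,-12],[0,0,0],3],
  [[-5,0,-14],[0,0,0],3],
])

```text
time: 42.62
ee_pos: [0.4922, 0.1851, 0.1989]
eef_rot: [0.835, 0.55, 0.001, 0.0]
ft_force: [0.6, -0.2, -0.7]
width: 0.0297
```

Emit:
play_rows([
  [[-3,-4,0],[0,0,0],3],
  [[-5,-8,0],[0,0,0],3],
  [[-6,-11,0],[0,0,0],3],
  [[-6,-11,0],[0,0,0],3],
])

```text
time: 43.12
ee_pos: [0.3656, 0.1745, 0.1968]
eef_rot: [0.835, 0.551, 0.0, 0.0]
ft_force: [0.7, -0.1, -0.2]
width: 0.0301
```

```bash
python3 - <<'E'
from h import *
s=read_state();print(s['time'],s['ee_pos'],s['ft_force'])
p=camera("wrist");save(p,"w21.png")
p=camera("top");save(p,"t21.png",(100,60,420,300),2.4)
p=camera("scene");save(p,"s21.png",(150,90,410,370),2)
E
```

```text
43.125 [0.36561645 0.17450175 0.19678399] [ 0.66246474 -0.08176013 -0.21999515]
```

View pics/w21.png

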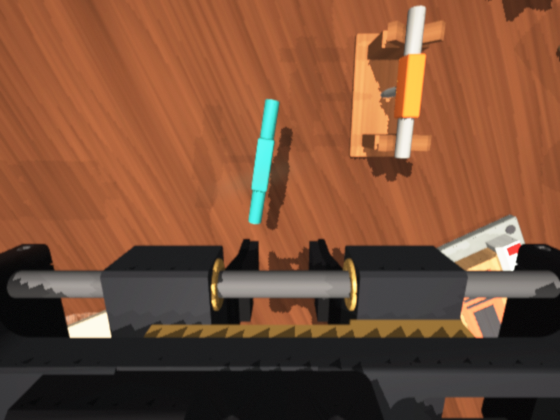

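View pics/t21.png

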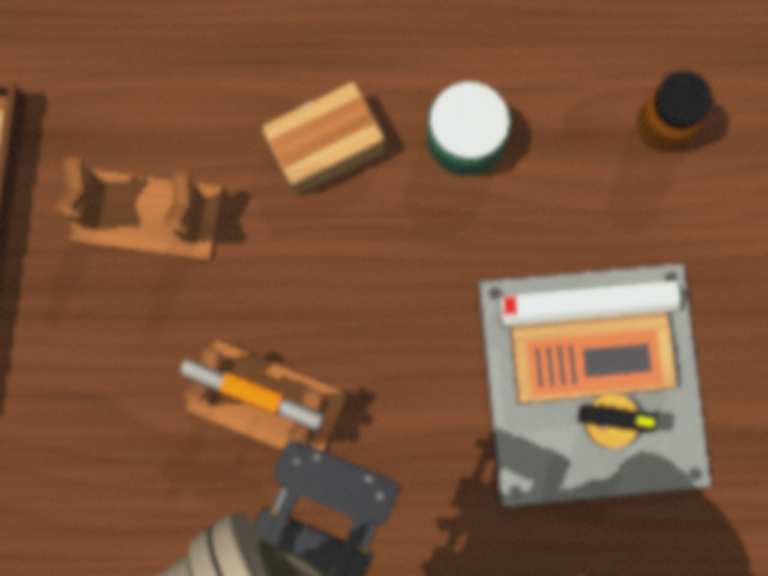

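View pics/s21.png

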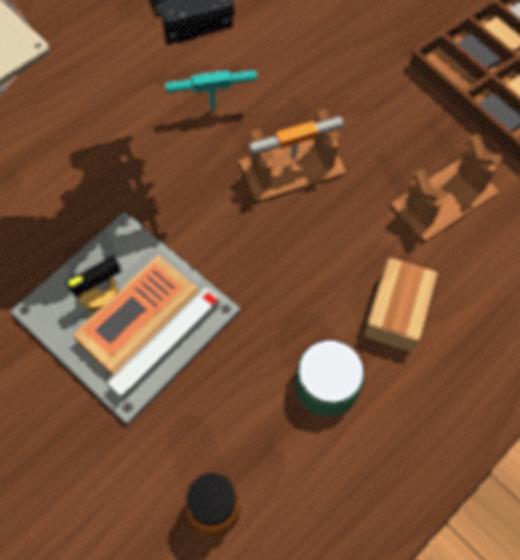

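```bash
python3 - <<'E'
from h import *
t=camera("top")
g=cv2.cvtColor(t["frame"][215:255,330:395],cv2.COLOR_RGB2HSV)
m=((g[:,:,2]<60)&(g[:,:,1]<140)).astype(np.uint8)|((g[:,:,0]>27)&(g[:,:,0]<34)&(g[:,:,1]>200)).astype(np.uint8)
n,l,st,_=cv2.connectedComponentsWithStats(m); k=1+st[1:,4].argmax(); ys,xs=np.where(l==k)
r=cv2.minAreaRect(np.c_[xs,ys].astype(np.float32)); b=cv2.boxPoints(r)+[330,215]; print(st[k],r)
e=sorted([(np.linalg.norm(b[i]-b[(i+1)%4]),i) for i in range(4)])[-2:]
for _,i in e:
    d=bp(t,b[i],.076)-bp(t,b[(i+1)%4],.076); print((np.arctan2(d[1],d[0])%np.pi)-.0835)
print(close_job())
E
```

```text
[ 12  15  22   8 112] ((22.53076934814453, 18.253847122192383), (21.706077575683594, 5.085423946380615), 7.125016689300537)
1.351035104420149
1.3512141715860404
the job is handed in; nothing more can be done
None
```

The job is done and handed in at about 43 s, within the 72 s limit. The block is clamped and the stylus is back in its own rack.

- **Clamp:** I turned the knob counter-clockwise in two grips until the torque reached about 0.88 N m. The jaw yaw then implied a cam angle of about 1.40 rad. The last top-camera check, which is coarse at a few pixels, gave about 1.35 rad. Both values lie in the tight range, and the pictures show the block closed on the fence.
- **Seam, first pass:** The stylus tilted about 0.14 rad in the grip. The tip therefore only reached about -60 mm at the far end.
- **Seam, second pass:** I set the stylus back in its rack, regripped it at 60 N and drew the whole seam again from the red end. The tip went from about +66 to about -65 mm at roughly 2.5 cm/s, with light contact of a few newtons and almost no tilt.
- **Final pictures:** The orange stylus hangs level in its rack. The tin, jar, hand block, turquoise stylus and other rack look unmoved, and the arm is clear of everything.

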